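# Load a sample tube and home the autosampler carousel

### The arm

A 6-joint arm with a two-finger parallel gripper is mounted at the origin on the work surface. World frame = base frame: x ahead of the robot, y to its left, z up, the work surface at z = 0. Lengths are in m, angles in rad, forces in N, time in s.
With the tool pointing down it reaches from about 0.3 to 0.875 m from the base axis. Payload 6.4 kg.
Tool frame: the origin (TCP) lies at the centre of the arm's flange, where the gripper is bolted on; the fingertips stand 173 mm ahead of it and the grasp point (between the pads) lies ctrl.grip_point_offset ahead of it (ctrl.grip_point_offset is the distance from the TCP to the grasp point, in m); z points along the fingers, y is the direction in which the jaws open and shut (so a half turn about z gives the same grasp; the last joint's range is limited). The gripper opens to 85 mm and grips with 20 to 120 N. Pads are 22 mm wide; open, the fingers measure 114 mm over their backs; the gripper's body (76 mm by 85 mm) begins 54 mm behind the grasp point. The pads swing forward as they close: fully open they stand 13 mm farther back than shut.
Start: joints at [-1.332, 0.181, 1.607, -0, 1.354, -0.206], TCP at [0.247, -0.519, 0.405] pointing down, gripper open.
Joint ranges: [-2.99, 2.99], [-0.89, 2.07], [0.3, 2.58], [-1.14, 4.28], [0, 2.63], [-3.12, 3.12]. Speed limits (rad/s): [2.57, 2.57, 3.01, 3.14, 3.14, 3.14].

### API

Orientations are given as a unit quaternion [w, x, y, z].
In Python, from bench import ctrl, cams, boxes_of, landmark_of gives the robot as it stands.
- The arm moves only by the shell command python3 -m handwheel 'ROWS'. ROWS is JSON, a list of rows, each an object with "offset": the shift along the tool's x, y, z in m, a list of three; "spin": the turn about the tool's z in degrees; "grip": the opening, from 0 (shut) to 1 (fully open). A call has 1 to 20 rows; each row is the pose to reach, as a shift and turn from the pose commanded when the call began, along the tool's axes at that moment; what a row does not reach only later rows make up. A row lasts 1/8 s, in which the tool goes at most 62.5 mm and 10.7 degrees, less where a joint would pass 70% of its speed; a pose out of reach is approached as far as the arm can. A call with a gripper value outside its range is refused whole. The fingers move at their own pace and stop on an object; the grip force is fixed at half the most. Time passes only in rows, so rows that repeat a pose let the fingers close. It gives the time, the measured TCP pose, the force and the opening at its end, in the units of the state.
- ctrl.get_obs(): the state, without advancing time (a new reading comes with each control period).
- cams.camera(name): name is "scene" or "side" or "wrist"; returns a dict with "color" (384x512x3 uint8, red, green, blue), "camera_matrix" (3x3 intrinsics, pixels), "view" (4x4, takes a point from world to camera coordinates); the wrist camera has in their place "tool_from_camera" (4x4, takes a point from camera to tool coordinates, whose origin is the TCP and whose axes are the flange's). Camera axes: x right, y up, looking along -z (the intrinsics and any distortion apply to the point x, -y, -z); pixel columns grow to the right and rows downward; lengths in m; the calibration is good to about 2 mm. A picture is of the moment at which its call begins: read the wrist's pose just before it. There is no depth.
- ctrl.hand_in(): hands the job in, once; it reports no verdict.
Trained networks look in a picture, given as the dict that the camera call returned (one of the last four; its "shot" number tells which), for a name from the list of things; names that differ only in an ending like _2 or _b are one class to them, and where a whole thing is asked for, a point or a joint stands for the part that bears it (a point fixed in the world has none). Each returns a list of dicts, best first, with "confidence" (0 to 1); they miss things now and then, are a little off and sometimes report something else, mostly with a low value. They report only what shows in the picture. A call takes as long as a camera call. They do not tell look-alikes from the thing itself.
- boxes_of(picture, thing): "uv" ([column, row] in pixels, amid what is visible of it).
- landmark_of(picture, thing): "uv" ([column, row] in pixels: a listed point, or the origin of a listed thing).
The state is a dict: "time_s": time; "q": joint angles; "dq": joint speeds; "joint_efforts": joint torques, N m; "eef_pos": TCP position; "eef_rot": TCP orientation; "wrist_force": force on the tool from outside, world axes, zero at the start; "torque": the same for the moment, N m; "opening": opening from 0.0 (shut) to 1.0 (fully open).
Only numpy, scipy, OpenCV 4.12 (cv2) and the standard library are available. Lean on these libraries where they do the work, as an engineer would, in place of code of your own. Each camera call takes 0.05 s, during which the arm holds its last target.

### The job

Stand the orange-capped sample tube upright and fully down in the orange pocket of the autosampler's carousel. Then slowly turn the carousel clockwise (seen from above) by pushing gently on one of its ribs, never forcing it, until the spring latch drops into the home notch, with the orange pocket under the probe head, and let go. Leave the other tubes and everything else on the bench as they are.

Things in the scene. Friction and masses are not known exactly. Their poses are not given: they have to be found in the camera images.
- sampler: the fixed autosampler: cream base 340 x 485 mm, deck 55 mm above the bench, carousel on top. Origin on the carousel's axis at bench height; x points away from the robot (within 13 degrees), z up. The probe column (75 x 70 mm, 213 mm high) stands centred 218 mm from the axis along -y. On the deck at 160 to 205 mm from the axis is the latch's aluminium block (36 mm wide, top 85 mm high), clamped by hand up to 6 degrees either side of +y
- probe_head (a point): centre of the underside of the probe head, 156 mm above the bench, straight above the probe point: a dark round head 50 mm across (its needle is drawn in) under a 50 mm wide arm, 179 to 213 mm above the bench, that reaches from the column to 90 mm from the axis; a pocket below it cannot be loaded
- carousel: white round tray, 272 mm across, turning about its vertical axis both ways without limit, with little friction: pushed fast, it coasts. Origin on the axis at its underside, 60 mm above the bench; tray top 8 mm above the origin. Home, where the notch meets the latch, is within 6 degrees of its axes being in line with the sampler's; it starts 50 to 100 degrees counter-clockwise (from above) of that. Dark hub knob 40 mm across, 48 mm high above the tray
- rib (a point): one of the carousel's six equal upright ribs: a point on its mid-plane, 90 mm from the axis, at the height of its top, 28 mm above the tray. Ribs are radial, 6 mm thick, 32 to 120 mm from the axis, one mid-way between each two of the six pockets (60 degrees apart, 112 mm from the axis). This rib is 150 degrees clockwise from the orange pocket (seen from above). Push on a rib's flat side
- notch (a point): the home notch, 12 mm wide, between two brass lugs on the carousel's rim opposite the orange pocket; this point is in its middle, 142 mm from the axis. Each lug has a 20 mm long land along the rim and outside it a ramp 20 mm long
- pocket (a point): centre of the floor of the orange pocket (on the tray's top, moves with the carousel). The pocket is an orange sleeve, 29 mm inside, 37 mm outside, 20 mm high above this point, its mouth flaring to about 35 mm inside, 43 mm outside
- probe_point (a point): the point on the sampler straight below the probe head, at the height of the pocket floor; fixed, 112 mm from the axis on the sampler's -y axis
- latch (a joint): slide of the spring latch, a 10 mm wide steel pin in the block with the orange mark: 0 m sprung in, 139 mm from the axis; grows outward. A lug's ramp lifts it to about 0.0075, needing 2 to 5 N at a rib, 46 to 30 mm of rim travel before home. It drops back to 0 only with the notch opposite it within 1 mm; the carousel then stops hard, held with 1 mm of play
- rack: fixed blue tube rack, 200 x 60 x 30 mm, its long side along its x axis (away from the robot); origin at the centre of its underside. Three holes 30 mm wide in a row, 62 mm apart, holding three tubes whose feet stand 6 mm above the bench
- tube_mid (a point): the orange-capped sample tube, loose, in one of the rack's holes: rigid, 75 mm tall, 25 mm across, 30 to 65 g, with a 26 mm wide, 24 mm high cap forming its top. This point is on its axis, half-way up (37.5 mm above its foot); z along the tube. Best gripped by the cap, whose middle is 25.5 mm above this point
- tube_blue: the same kind of tube with a blue cap, standing in the rack; leave it. Origin at its foot
- tube_white: the same kind of tube with a white cap, standing in the rack; leave it. Origin at its foot
- loaded_green: green-capped tube already in the carousel's pocket 120 degrees counter-clockwise from the orange one; rides with the carousel. Origin at its foot
- loaded_blue: blue-capped tube already in the carousel, in the pocket 120 degrees clockwise from the orange one; rides with the carousel. Origin at its foot
- medium: red bottle with a blue cap, 86 mm across, 175 mm tall; bystander, origin at its foot
- dishes: stack of culture dishes, 90 mm across, 45 mm high; bystander, origin at its foot
- tips: orange box of pipette tips, 85 x 122 x 54 mm; bystander, origin at its foot
- beaker: clear beaker, 68 mm across, 90 mm tall; bystander, origin at its foot
Mind the look-alikes: they are no part of the job. What is shaped like the part that bears tube_mid but yellow is not meant.

How it is judged:
By the outcome, as a careful person would: the job done as asked, in the order asked, and still so for the second after the job is handed in, with the robot touching nothing.
It also fails if it takes over 72 s, if anything falls off the work surface, if the arm or the gripper's body presses on something with over 40 N, if the wrist force passes 120 N, or if a joint passes its speed limit or range.

## Working session

There is one attempt and no reset: what is moved stays moved. The work goes in short steps, Python scripts to look and compute and a shell command to move; the robot and the scene stay as the last step left them, time stands still between calls to the robot, and variables do not carry over. Pictures are saved under pics/ and viewed, and the job is handed in when it is done.

```bash
ls; mkdir -p pics
python3 - <<'E'
from bench import ctrl,cams
import cv2,numpy as np
o=ctrl.get_obs();print(o,ctrl.grip_point_offset)
for n in("scene","side","wrist"):
    c=cams.camera(n);cv2.imwrite(f"pics/{n}0.png",c["color"][:,:,::-1]);print(n,{k:(v.tolist() if hasattr(v,'tolist') else v) for k,v in c.items() if k!="color"})
E
```

```text
pics
{'time_s': 0.0, 'q': array([-1.33228608e+00,  1.81537402e-01,  1.60801562e+00, -4.98783559e-06,
        1.35380678e+00, -2.06299269e-01]), 'dq': array([ 0.0016167 , -0.00047176, -0.00059744, -0.0006746 , -0.00069481,
       -0.00019801]), 'joint_efforts': array([-8.20552250e-04, -4.44869399e+01, -3.51341128e+01, -3.93187820e-04,
        9.03571432e-03, -6.62383684e-06]), 'eef_pos': array([ 0.24736756, -0.51878428,  0.40378225]), 'eef_rot': array([-8.83421096e-04,  9.75369339e-01,  2.20576229e-01, -1.66644371e-05]), 'wrist_force': array([ 0.75367652,  0.36428573, -0.17766152]), 'torque': array([ 0.0374071 , -0.03235252, -0.02151603]), 'opening': 1.002356676559999} 0.1547
scene {'camera_matrix': [[390.88447286156037, 0.0, 258.3233585966824], [0.0, 390.88447286156037, 192.4942250196318], [0.0, 0.0, 1.0]], 'view': [[0.002191316935587465, 0.9999630675347634, -0.008310336729272517, 0.043716496360200155], [-0.5770885154641873, 0.0080514505089072, 0.8166419163036166, 0.23871453527958655], [0.8166786659693201, 0.003006278624596613, 0.5770848454425077, -1.7655618267315716], [0.0, 0.0, 0.0
[... 208 characters left out ...]
.0016290166407262057, 0.492676321484658], [0.22336899898981669, -0.5315298852128696, 0.8170570796559325, -0.25890837077552703], [-0.31914686341587845, 0.7521503870124002, 0.5765544856203128, -0.9982861451552053], [0.0, 0.0, 0.0, 1.0]], 'shot': 2}
wrist {'camera_matrix': [[331.0513067168724, 0.0, 257.9231184663108], [0.0, 331.0513067168724, 193.57803314072945], [0.0, 0.0, 1.0]], 'tool_from_camera': [[-0.001594391985993838, 0.946010458658374, 0.32413217986365683, 0.08406520495040429], [0.9999976962721391, 0.0010424881119677951, 0.0018763445710818123, -0.0011222985421130982], [0.0014371376440762119, 0.3241344247800709, -0.9460099414424155, 0.03128289615461044], [0.0, 0.0, 0.0, 1.0]], 'shot': 3}
```

View pics/scene0.png

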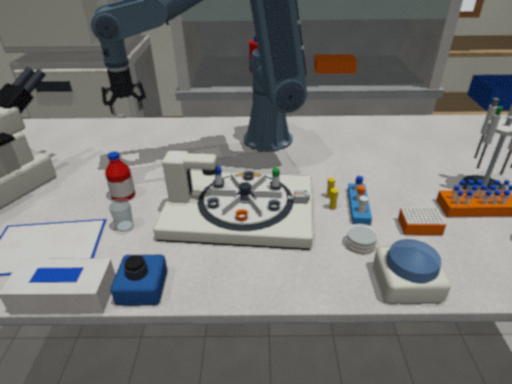

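View pics/side0.png

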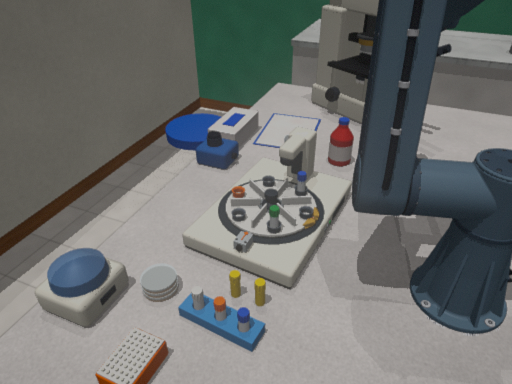

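View pics/wrist0.png

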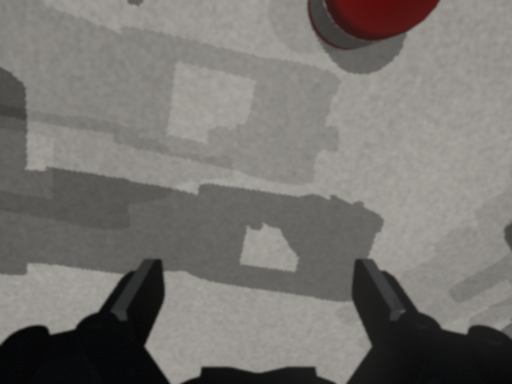

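```bash
cat > h.py <<'E'
import numpy as np,cv2
from scipy.spatial.transform import Rotation as R
from bench import ctrl,cams,boxes_of,landmark_of
def tool():
    o=ctrl.get_obs();T=np.eye(4);w,x,y,z=o["eef_rot"];T[:3,:3]=R.from_quat([x,y,z,w]).as_matrix();T[:3,3]=o["eef_pos"];return T
def cam(n):
    T=tool();c=cams.camera(n)
    c["V"]=c["view"] if "view" in c else np.linalg.inv(T@c["tool_from_camera"])
    c["V"]=np.array(c["V"]);return c
def proj(c,P):
    P=np.atleast_2d(P);p=P@c["V"][:3,:3].T+c["V"][:3,3];p=p*[1,-1,-1];u=p@np.array(c["camera_matrix"]).T;return u[:,:2]/u[:,2:]
def ray(c,uv):
    W=np.linalg.inv(c["V"]);d=np.linalg.inv(c["camera_matrix"])@[uv[0],uv[1],1];return W[:3,3],W[:3,:3]@(d*[1,-1,-1])
def plane(c,uv,z):
    o,d=ray(c,uv);return o+d*(z-o[2])/d[2]
def tri(obs):
    A=np.zeros((3,3));b=np.zeros(3)
    for c,uv in obs:
        o,d=ray(c,uv);d=d/np.linalg.norm(d);M=np.eye(3)-np.outer(d,d);A+=M;b+=M@o
    X=np.linalg.solve(A,b);return X,[np.round(proj(c,X)[0]-uv,1) for c,uv in obs]
def crop(c,name,x0,y0,x1,y1,s):
    im=c["color"][y0:y1,x0:x1,::-1];cv2.imwrite("pics/"+name,cv2.resize(im,None,fx=s,fy=s,interpolation=cv2.INTER_CUBIC))
E
python3 - <<'E'
from h import *
a=cam("scene");b=cam("side")
crop(a,"sc1.png",150,140,390,260,3.3);crop(b,"sd1.png",170,130,360,350,2.7)
z=dict(tube_mid=.0435,pocket=.068,rib=.096,notch=.064,sampler=0,carousel=.06,rack=0,tube_blue=.006,tube_white=.006,loaded_green=.068,loaded_blue=.068,probe_head=.156,probe_point=.068,latch=.07,medium=0)
for n,h in z.items():
    for nm,c in(("sc",a),("sd",b)):
        try:
            for d in landmark_of(c,n)[:3]:print(n,nm,np.round(d["uv"],1),round(d["confidence"],2),np.round(plane(c,d["uv"],h),3))
        except Exception as e:print(n,nm,e)
E
```

```text
tube_mid sc [329.5 198.7] 0.71 [0.514 0.196 0.043]
tube_mid sc [330.3 189. ] 0.67 [0.457 0.207 0.043]
tube_mid sc [358.4 196.6] 0.55 [0.504 0.296 0.043]
tube_mid sd [234.9 285.3] 0.69 [0.504 0.22  0.043]
tube_mid sd [259.6 290.1] 0.61 [0.443 0.21  0.043]
tube_mid sd [221.6 312.1] 0.51 [0.497 0.303 0.043]
pocket sc [246.4 221.1] 0.55 [ 0.659 -0.081  0.068]
pocket sc [355.1 205.5] 0.26 [0.585 0.264 0.068]
pocket sd [236.2 192.5] 0.8 [ 0.654 -0.103  0.068]
rib sc [235.5 175.6] 0.74 [ 0.447 -0.122  0.096]
rib sd [300.8 197.6] 0.83 [ 0.449 -0.118  0.096]
rib sd [243.2 331.4] 0.71 [0.414 0.364 0.096]
notch sc [251.5 175.1] 0.65 [ 0.395 -0.069  0.064]
notch sd [317.  218.3] 0.56 [ 0.387 -0.082  0.064]
sampler sc [244.7 214.2] 0.87 [ 0.54  -0.091  0.   ]
carousel sc [245.8 198.5] 0.83 [ 0.532 -0.086  0.06 ]
carousel sc [352.5 193.4] 0.4 [0.508 0.273 0.06 ]
carousel sd [267.6 206.7] 0.95 [ 0.54  -0.083  0.06 ]
rack sc [358.8 206.5] 0.92 [0.502 0.303 0.   ]
rack sd [221.2 323.9] 0.61 [0.501 0.304 0.   ]
tube_blue sc [245.1 218.3] 0.62 [ 0.569 -0.089  0.006]
tube_blue sc [355.3 196.4] 0.43 [0.4
[... 668 characters left out ...]
-0.197  0.156]
probe_head sd [286.3 159.9] 0.57 [ 0.53  -0.21   0.156]
probe_point sc [212.1 195.4] 0.71 [ 0.524 -0.198  0.068]
probe_point sc [243.2 213.3] 0.69 [ 0.621 -0.092  0.068]
probe_point sd [287.3 188. ] 0.87 [ 0.515 -0.188  0.068]
latch sc it knows: beaker, carousel, dishes, loaded_blue, loaded_green, medium, notch, pocket, probe_head, probe_point, rack, rib, sampler, tips, tube_blue, tube_mid, tube_white
latch sd it knows: beaker, carousel, dishes, loaded_blue, loaded_green, medium, notch, pocket, probe_head, probe_point, rack, rib, sampler, tips, tube_blue, tube_mid, tube_white
medium sc [124.9 190.8] 0.62 [ 0.395 -0.538  0.   ]
medium sd [337.3 159.5] 0.8 [ 0.432 -0.54   0.   ]
```

View pics/sc1.png

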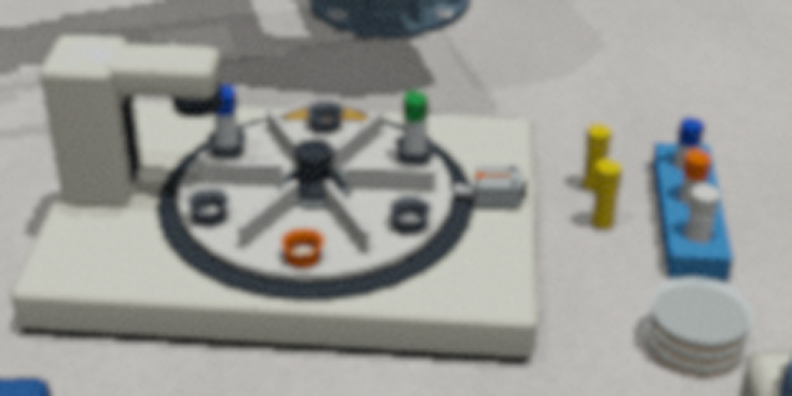

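View pics/sd1.png

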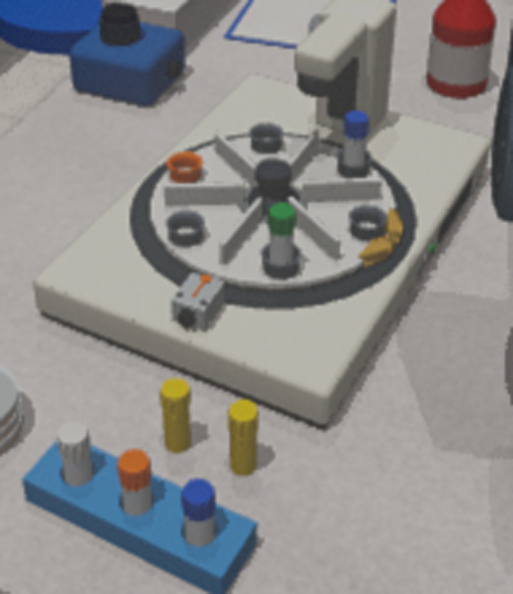

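```bash
cat >> h.py <<'E'
def yaw(T=None):
    T=tool() if T is None else T;return np.degrees(np.arctan2(T[1,0],T[0,0]))
def go(p,yawt=None):
    T=tool();off=T[:3,:3].T@(np.array(p)-T[:3,3]);print("offset mm",np.round(off*1000,1),"spin",None if yawt is None else round(yaw(T)-yawt,2))
E
python3 -c "
from h import *
go([.50,.30,.36],1);print(yaw())"
```

```text
offset mm [ 580.4 -630.7   44.7] spin 24.48
25.484238954380878
```

Candidates for the wanted tube (scene image): orange cap (361,190) in rack, middle hole; white (363,200) and blue (359,180) caps in rack; yellow look-alikes (332,185) and (334,198). I choose the orange cap, checked in the crop.

```bash
python3 -m handwheel '[{"offset":[0.145,-0.158,0],"spin":6,"grip":1},{"offset":[0.29,-0.315,0],"spin":12,"grip":1},{"offset":[0.29,-0.315,0],"spin":24.5,"grip":1},{"offset":[0.29,-0.315,0],"spin":24.5,"grip":1},{"offset":[0.58,-0.63,0.03],"spin":24.5,"grip":1},{"offset":[0.58,-0.63,0.045],"spin":24.5,"grip":1},{"offset":[0.58,-0.63,0.045],"spin":24.5,"grip":1},{"offset":[0.58,-0.63,0.045],"spin":24.5,"grip":1},{"offset":[0.58,-0.63,0.045],"spin":24.5,"grip":1},{"offset":[0.58,-0.63,0.045],"spin":24.5,"grip":1},{"offset":[0.58,-0.63,0.045],"spin":24.5,"grip":1},{"offset":[0.58,-0.63,0.045],"spin":24.5,"grip":1},{"offset":[0.58,-0.63,0.045],"spin":24.5,"grip":1},{"offset":[0.58,-0.63,0.045],"spin":24.5,"grip":1},{"offset":[0.58,-0.63,0.045],"spin":24.5,"grip":1},{"offset":[0.58,-0.63,0.045],"spin":24.5,"grip":1}]'
python3 - <<'E'
from h import *
c=cam("wrist");crop(c,"w1.png",0,0,512,384,1.5);print(tool()[:3,3],yaw())
for n,h in dict(tube_mid=.0435,tube_blue=.006,tube_white=.006,rack=0).items():
    for d in landmark_of(c,n)[:3]:print(n,np.round(d["uv"],1),round(d["confidence"],2),np.round(plane(c,d["uv"],h),4))
# cap color centroid
hsv=cv2.cvtColor(c["color"],cv2.COLOR_RGB2HSV)
m=((hsv[...,0]<14)&(hsv[...,1]>150)&(hsv[...,2]>100)).astype(np.uint8)
n,l,s,ce=cv2.connectedComponentsWithStats(m)
for i in range(1,n):
    if s[i,4]>60:print(s[i],ce[i],plane(c,ce[i],.081),plane(c,ce[i],.069))
E
```

```text
time_s: 3.65
eef_pos: [0.4997, 0.299, 0.3593]
eef_rot: [0.0, 1.0, 0.009, -0.0]
wrist_force: [0.7, 0.2, 0.5]
opening: 0.997
[0.49973783 0.29854466 0.35959969] 0.9634971318386304
tube_mid [253.8 175.7] 0.82 [0.5021 0.3043 0.0435]
tube_mid [353.6 166. ] 0.73 [0.5124 0.2163 0.0435]
tube_mid [346.4 233.5] 0.6 [0.4466 0.2158 0.0435]
tube_blue [245.4 223.4] 0.57 [0.4387 0.3129 0.006 ]
tube_white [262.8 100.3] 0.56 [0.5649 0.2971 0.006 ]
rack [251.7 164.1] 0.9 [0.5019 0.307  0.    ]
[  0   0 117  91 632] [89.75474684 59.42879747] [0.59452152 0.41859414 0.081     ] [0.5950724  0.42427179 0.069     ]
[240 169  31  33 786] [254.75063613 185.46692112] [0.50484035 0.3031174  0.081     ] [0.50103426 0.30318487 0.069     ]
```

View pics/w1.png

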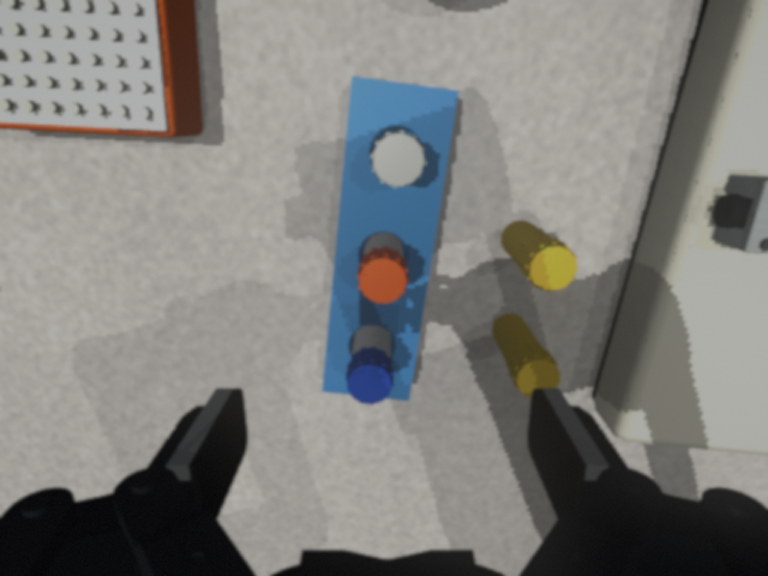

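Run:
```python
from h import *
c=cam("wrist")
for a in [(352,78),(458,92),(323,390),(408,400)]:
    print(plane(c,np.array(a)/1.5,.03))
a,b=[plane(c,np.array(p)/1.5,.081) for p in [(399,160),(370,384)]];o=plane(c,np.array((383,281))/1.5,.081);print(a,o,b,np.linalg.norm(a-b),np.degrees(np.arctan2(*(a-b)[1::-1])))
go([.502,.3035,.069+.1547],-7)
```

```text
[0.60541654 0.32085492 0.03      ]
[0.59902549 0.26160536 0.03      ]
[0.40851171 0.34236943 0.03      ]
[0.40157136 0.28407246 0.03      ]
[0.5653966  0.29498648 0.081     ] [0.50376041 0.30201737 0.081     ] [0.44262126 0.30864246 0.081     ] 0.12353246617958134 -6.346768496811346
offset mm [  2.   -5.1 136.4] spin 7.91
```

```bash
python3 -m handwheel '[{"offset":[0.003,-0.004,0.03],"spin":7.5,"grip":1},{"offset":[0.003,-0.004,0.075],"spin":7.5,"grip":1},{"offset":[0.003,-0.004,0.11],"spin":7.5,"grip":1},{"offset":[0.003,-0.004,0.136],"spin":7.5,"grip":1},{"offset":[0.003,-0.004,0.136],"spin":7.5,"grip":1},{"offset":[0.003,-0.004,0.136],"spin":7.5,"grip":1},{"offset":[0.003,-0.004,0.136],"spin":7.5,"grip":0},{"offset":[0.003,-0.004,0.136],"spin":7.5,"grip":0},{"offset":[0.003,-0.004,0.136],"spin":7.5,"grip":0},{"offset":[0.003,-0.004,0.136],"spin":7.5,"grip":0},{"offset":[0.003,-0.004,0.136],"spin":7.5,"grip":0},{"offset":[0.003,-0.004,0.136],"spin":7.5,"grip":0}]'
python3 - <<'E'
from h import *
c=cam("side");crop(c,"sd2.png",150,230,330,350,4);print(tool()[:3,3],yaw())
E
```

```text
time_s: 5.45
eef_pos: [0.5031, 0.3033, 0.2242]
eef_rot: [-0.0, 0.998, -0.057, 0.0]
wrist_force: [-1.2, -1.3, 4.9]
opening: 0.284
[0.5031227  0.30329723 0.22426426] -6.515376404394173
```

View pics/sd2.png

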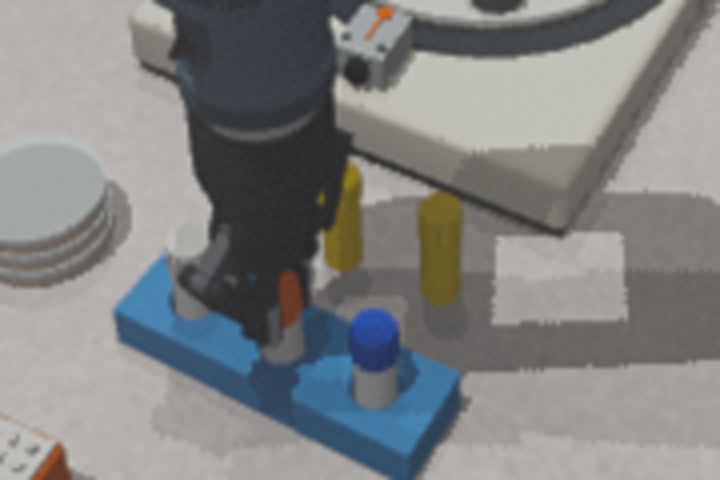

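```bash
python3 -m handwheel '[{"offset":[0,0,-0.02],"spin":0,"grip":0},{"offset":[0,0,-0.05],"spin":0,"grip":0},{"offset":[0,0,-0.09],"spin":0,"grip":0},{"offset":[0,0,-0.12],"spin":0,"grip":0},{"offset":[0,0,-0.12],"spin":0,"grip":0}]'
python3 - <<'E'
from h import *
print(ctrl.get_obs()["opening"])
a=cam("scene");b=cam("side")
crop(a,"sc3.png",190,160,310,240,6.5)
crop(b,"sd3.png",210,160,340,260,6)
E
```

```text
time_s: 6.12
eef_pos: [0.5037, 0.3037, 0.3477]
eef_rot: [-0.001, 0.998, -0.057, 0.003]
wrist_force: [-0.3, 0.3, -0.2]
opening: 0.287
0.28703496755856367
```

View pics/sc3.png

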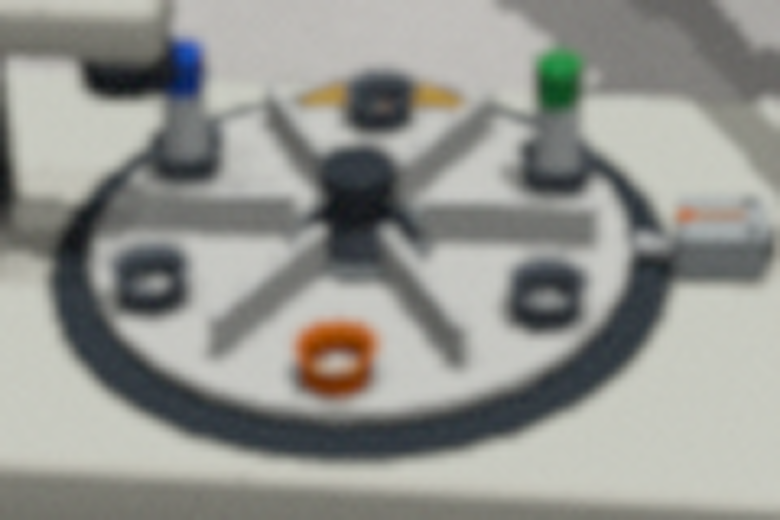

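View pics/sd3.png

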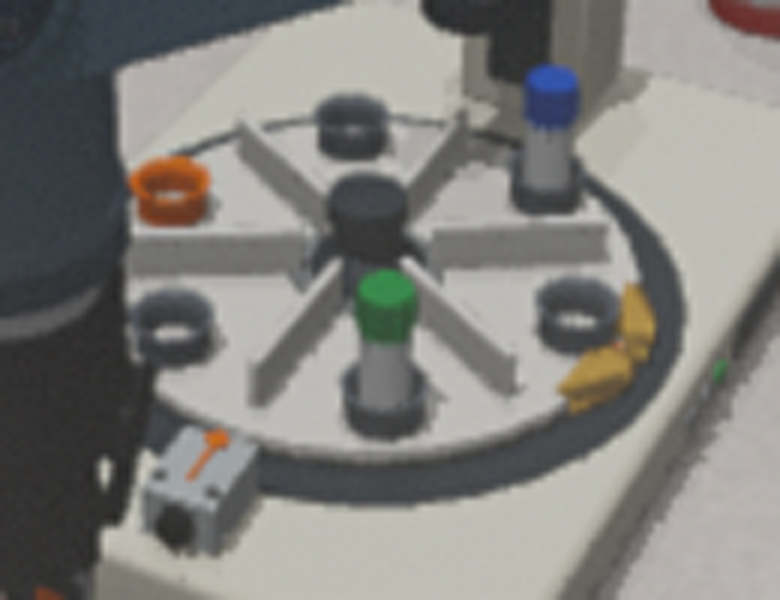

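```bash
cat > fit.py <<'E'
from h import *
from scipy.optimize import least_squares
def fit(obs,x0=(.536,-.085,-4)):
    # obs: (cam, uv, radius, relangle deg from orange ccw, z)
    def res(x):
        r=[]
        for c,uv,rad,a,z in obs:
            t=np.radians(x[2]*1+a);P=[x[0]+rad*np.cos(t),x[1]+rad*np.sin(t),z];r+=list(proj(c,P)[0]-np.array(uv))
        return np.array(r)
    s=least_squares(res,x0,x_scale=[.01,.01,1],loss="soft_l1");return s.x,res(s.x).reshape(-1,2)
E
python3 - <<'E'
from fit import *
a=cam("scene");b=cam("side")
A=lambda u,v:np.array([u,v])/6.5+[190,160]
B=lambda u,v:np.array([u,v])/6+[210,160]
sa=[(a,A(338,341),.112,0,.088),(a,A(150,268),.112,-60,.088),(a,A(547,283),.112,60,.088),(a,A(380,90),.112,180,.088),(a,A(358,168),0,0,.116)]
sb=[(b,B(171,178),.112,0,.088),(b,B(352,110),.112,-60,.088),(b,B(578,299),.112,180,.088),(b,B(172,309),.112,60,.088),(b,B(368,192),0,0,.116)]
for o in(sa,sb,sa+sb):
    x,r=fit(o);print(np.round(x,4));print(np.round(r,1).tolist())
t=np.radians(x[2]);p=x[:2]+.112*np.array([np.cos(t),np.sin(t)]);print(p)
E
```

```text
[ 0.5349 -0.0867 -4.1448]
[[-0.3, 0.9], [0.1, 0.0], [0.2, -0.1], [-0.0, -0.1], [0.0, -0.8]]
[ 0.5302 -0.0867 -4.4992]
[[-0.1, -0.3], [0.0, 0.2], [0.1, 0.1], [-0.1, 0.4], [0.0, -0.4]]
[ 0.5311 -0.0869 -4.3138]
[[-0.4, 0.1], [0.1, -0.7], [0.0, -0.8], [0.0, -0.7], [-0.0, -1.5], [-0.4, -0.3], [-0.3, 0.1], [-0.1, -0.1], [-0.3, 0.3], [-0.2, -0.6]]
[ 0.64281111 -0.09529683]
```

```bash
python3 -c "
from h import *
go([.644,-.05,.348])"
```

```text
offset mm [180.9 334.7  -5.7] spin None
```

```bash
python3 -m handwheel '[{"offset":[0.024,0.045,0],"spin":0,"grip":0},{"offset":[0.048,0.09,0],"spin":0,"grip":0},{"offset":[0.073,0.136,0],"spin":0,"grip":0},{"offset":[0.098,0.183,0],"spin":0,"grip":0},{"offset":[0.124,0.23,0],"spin":0,"grip":0},{"offset":[0.15,0.28,0],"spin":0,"grip":0},{"offset":[0.17,0.318,0],"spin":0,"grip":0},{"offset":[0.18,0.336,0],"spin":0,"grip":0},{"offset":[0.18,0.336,0],"spin":0,"grip":0},{"offset":[0.18,0.336,0],"spin":0,"grip":0}]'
python3 - <<'E'
from h import *
c=cam("wrist");crop(c,"w4.png",0,0,512,384,1.5);print(tool()[:3,3],yaw())
for n,h in dict(tube_mid=.17,pocket=.068,rib=.096,carousel=.06).items():
    for d in landmark_of(c,n)[:3]:print(n,np.round(d["uv"],1),round(d["confidence"],2),np.round(plane(c,d["uv"],h),4))
E
```

```text
time_s: 7.58
eef_pos: [0.6431, -0.0495, 0.3431]
eef_rot: [-0.0, 0.998, -0.056, -0.001]
wrist_force: [0.2, 0.3, -0.9]
opening: 0.288
[ 0.64310859 -0.04920999  0.3432948 ] -6.413828574001597
tube_mid [ 21.2 329.4] 0.91 [0.6162 0.0812 0.17  ]
tube_mid [260.8 254.4] 0.85 [ 0.6464 -0.0496  0.17  ]
tube_mid [ 39.9 379. ] 0.49 [0.5818 0.0826 0.17  ]
pocket [318.1 183.7] 0.73 [ 0.6453 -0.0945  0.068 ]
```

View pics/w4.png

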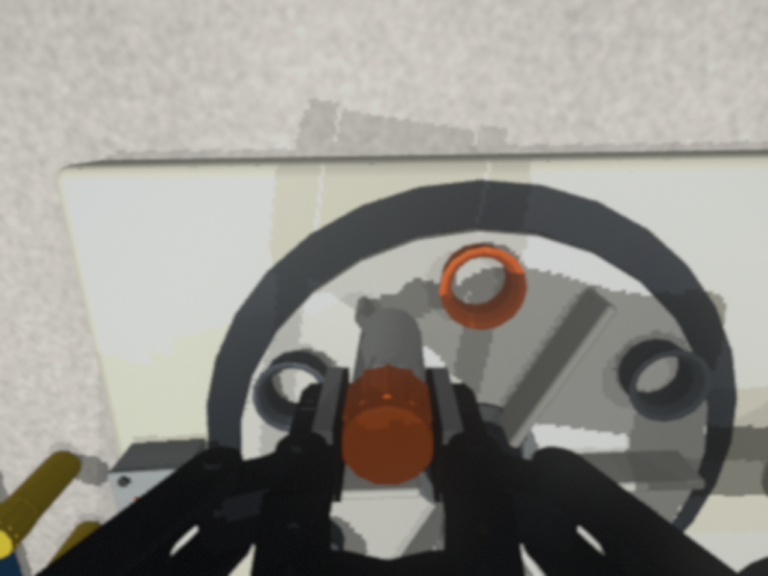

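Run:
```python
from h import *
c=cam("wrist")
print(plane(c,np.array([483,287])/1.5,.088))
print(tool()[:3,3])
# predicted tube outline: foot & cap
T=tool()[:3,3]
z0=T[2]-.2242+.006
im=c["color"][:,:,::-1].copy();im=cv2.resize(im,None,fx=1.5,fy=1.5)
for z,r in((z0,.0125),(z0+.051,.013),(z0+.075,.013)):
    P=[[T[0]+r*np.cos(t),T[1]+r*np.sin(t),z] for t in np.linspace(0,6.28,40)]
    cv2.polylines(im,[np.int32(proj(c,P)*1.5)],True,(0,255,0),1)
for z,r in((.088,.0215),(.088,.0175),(.068,.0145)):
    P=[[.644+r*np.cos(t),-.0945+r*np.sin(t),z] for t in np.linspace(0,6.28,40)]
    cv2.polylines(im,[np.int32(proj(c,P)*1.5)],True,(255,0,0),1)
cv2.imwrite("pics/w5.png",im[200:520,200:600])
cv2.imwrite("pics/w5.png",cv2.resize(im[200:520,250:600],None,fx=1.8,fy=1.8))
```

```text
[ 0.64632192 -0.09460092  0.088     ]
[ 0.64343799 -0.05002609  0.34391752]
```

View pics/w5.png

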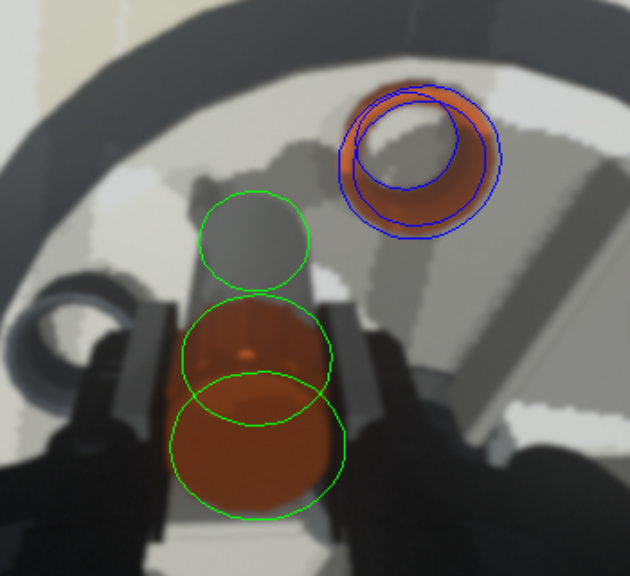

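```bash
python3 -m handwheel '[{"offset":[0.003,0.022,0],"spin":0,"grip":0},{"offset":[0.006,0.0445,0],"spin":0,"grip":0},{"offset":[0.006,0.0445,0],"spin":0,"grip":0},{"offset":[0.006,0.0445,0.012],"spin":0,"grip":0},{"offset":[0.006,0.0445,0.024],"spin":0,"grip":0},{"offset":[0.006,0.0445,0.024],"spin":0,"grip":0},{"offset":[0.006,0.0445,0.024],"spin":0,"grip":0}]'
python3 - <<'E'
from h import *
c=cam("wrist");crop(c,"w6.png",120,110,400,340,2.6);print(tool()[:3,3],yaw())
c=cam("side");crop(c,"sd6.png",200,150,300,240,6);
c=cam("scene");crop(c,"sc6.png",190,160,310,250,6);
E
```

```text
time_s: 8.75
eef_pos: [0.6445, -0.0955, 0.3195]
eef_rot: [-0.0, 0.998, -0.057, -0.0]
wrist_force: [-0.1, -0.4, 0.3]
opening: 0.283
[ 0.64465    -0.09562407  0.31989953] -6.4886975937653135
```

View pics/w6.png

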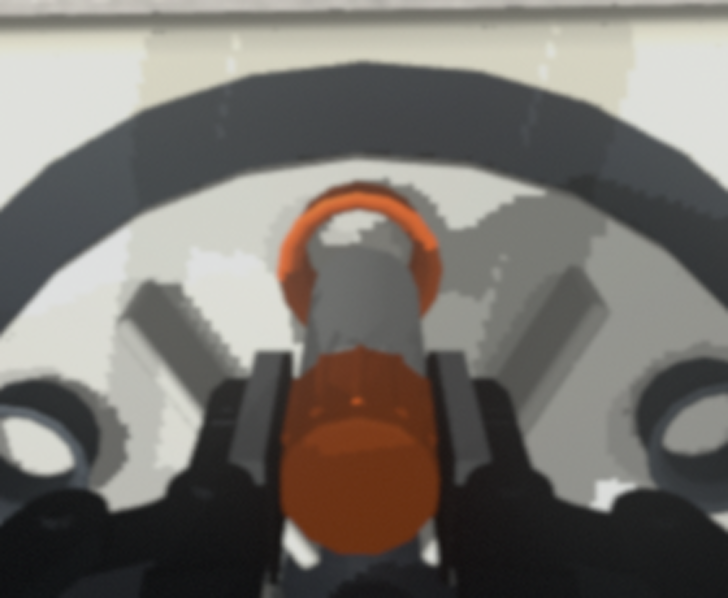

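View pics/sc6.png

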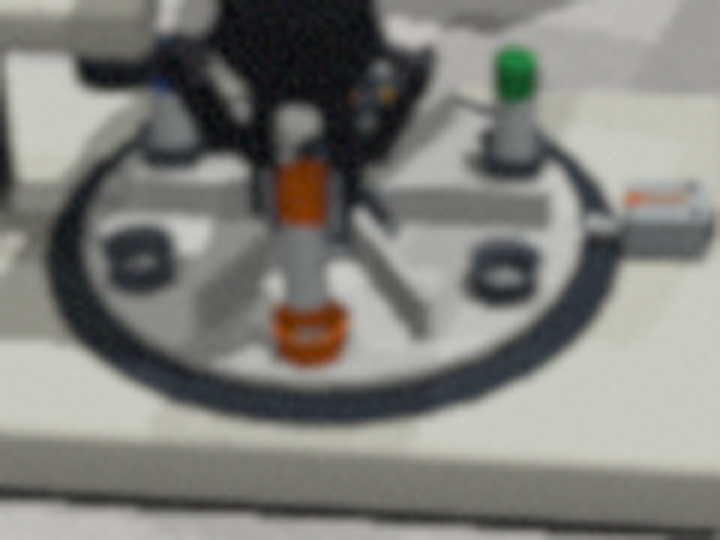

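View pics/sd6.png

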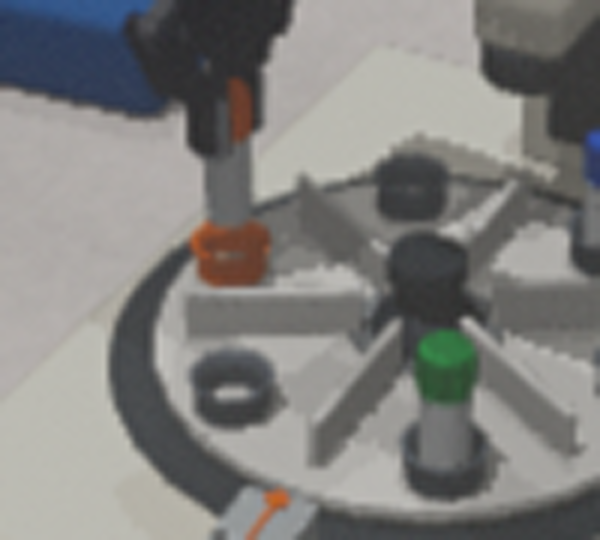

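```bash
python3 -m handwheel '[{"offset":[0,-0.0015,0.004],"spin":0,"grip":0},{"offset":[0,-0.0015,0.012],"spin":0,"grip":0},{"offset":[0,-0.0015,0.018],"spin":0,"grip":0},{"offset":[0,-0.0015,0.024],"spin":0,"grip":0},{"offset":[0,-0.0015,0.024],"spin":0,"grip":0}]'
python3 - <<'E'
from h import *
c=cam("wrist");crop(c,"w7.png",120,110,400,340,2.6);print(tool()[:3,3],yaw(),ctrl.get_obs()["wrist_force"])
c=cam("scene");crop(c,"sc7.png",190,160,310,250,6);
E
```

```text
time_s: 9.52
eef_pos: [0.6444, -0.0944, 0.2948]
eef_rot: [-0.0, 0.998, -0.057, -0.001]
wrist_force: [0.1, 0.5, 0.0]
opening: 0.285
[ 0.64455461 -0.09439967  0.29525101] -6.518520103442796 [ 0.60573685 -0.4010574  -1.28419749]
```

View pics/w7.png

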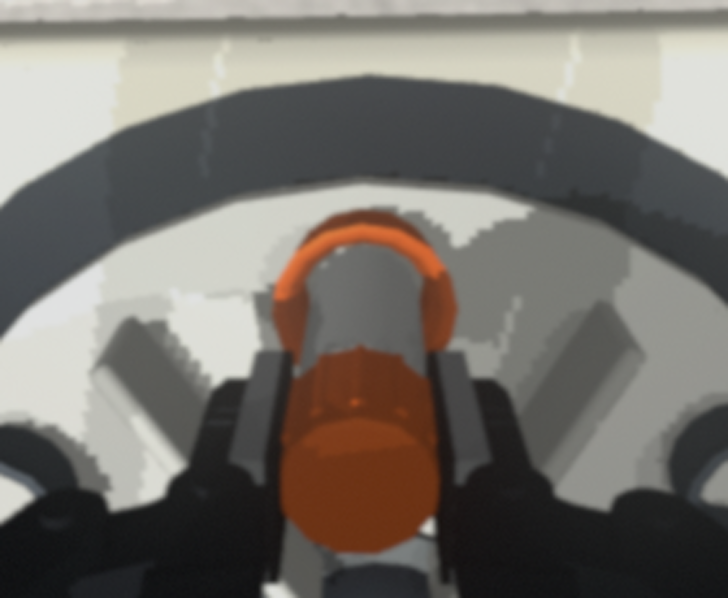

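View pics/sc7.png

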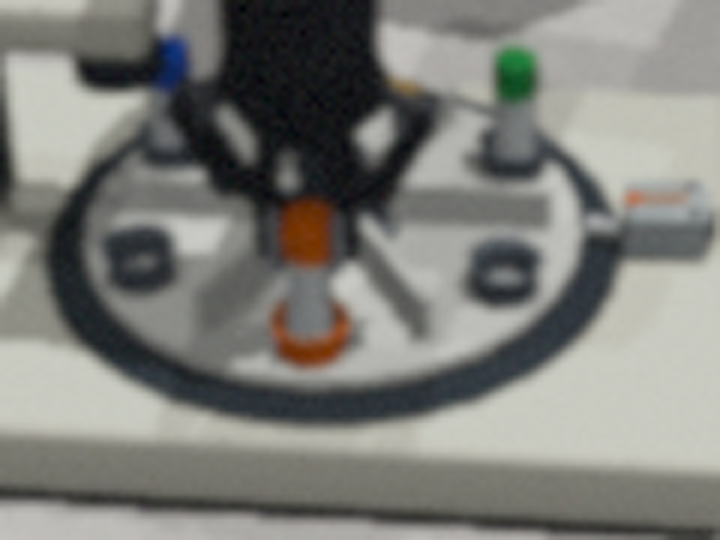

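```bash
python3 -m handwheel '[{"offset":[0,0,0.003],"spin":0,"grip":0},{"offset":[0,0,0.006],"spin":0,"grip":0},{"offset":[0,0,0.008],"spin":0,"grip":0},{"offset":[0,0,0.009],"spin":0,"grip":0},{"offset":[0,0,0.009],"spin":0,"grip":0}]'
python3 - <<'E'
from h import *
c=cam("wrist");crop(c,"w8.png",120,110,400,340,2.6);print(tool()[:3,3],yaw(),ctrl.get_obs()["wrist_force"],ctrl.get_obs()["opening"])
E
```

```text
time_s: 10.25
eef_pos: [0.6446, -0.0944, 0.2866]
eef_rot: [-0.0, 0.998, -0.057, -0.0]
wrist_force: [0.3, 0.3, -0.7]
opening: 0.287
[ 0.64465779 -0.0944192   0.28670653] -6.515992605970406 [-0.32218396 -0.89084728 -0.59106497] 0.28390694759467905
```

View pics/w8.png

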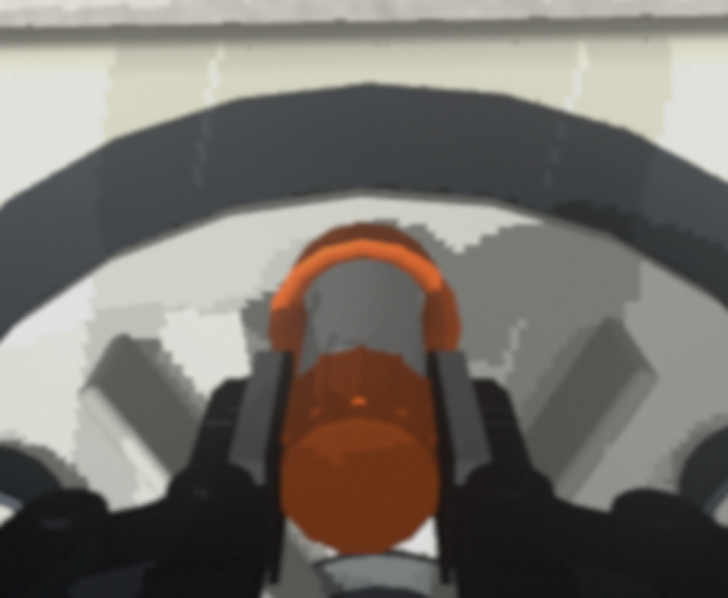

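```bash
python3 -m handwheel '[{"offset":[0,0,0.001],"spin":0,"grip":0},{"offset":[0,0,0.0015],"spin":0,"grip":0},{"offset":[0,0,0.0015],"spin":0,"grip":0}]'
```

```text
time_s: 10.68
eef_pos: [0.6449, -0.0944, 0.2862]
eef_rot: [0.0, 0.998, -0.057, 0.001]
wrist_force: [-0.9, 0.8, 5.8]
opening: 0.29
```

```bash
python3 -m handwheel '[{"offset":[0,0,0.0005],"spin":0,"grip":0.6},{"offset":[0,0,0.0005],"spin":0,"grip":0.6},{"offset":[0,0,0.0005],"spin":0,"grip":0.6},{"offset":[0,0,-0.02],"spin":0,"grip":0.6},{"offset":[0,0,-0.06],"spin":0,"grip":0.6},{"offset":[0,0,-0.1],"spin":0,"grip":0.6},{"offset":[0,0,-0.1],"spin":0,"grip":0.6}]'
python3 - <<'E'
from h import *
c=cam("wrist");crop(c,"w9.png",0,0,512,384,1.5);print(tool()[:3,3],yaw(),ctrl.get_obs()["opening"])
c=cam("scene");crop(c,"sc9.png",190,160,310,250,6);
c=cam("side");crop(c,"sd9.png",210,150,340,250,6);
E
```

```text
time_s: 11.55
eef_pos: [0.6458, -0.0947, 0.3917]
eef_rot: [0.001, 0.998, -0.057, 0.005]
wrist_force: [0.4, 0.8, -0.6]
opening: 0.601
[ 0.64518594 -0.09452073  0.38888081] -6.510160032070588 0.6005689316928199
```

View pics/w9.png

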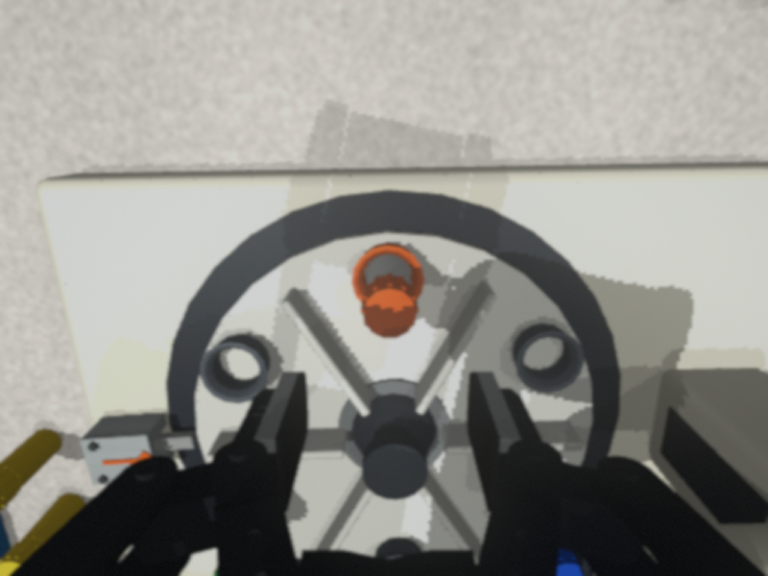

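View pics/sc9.png

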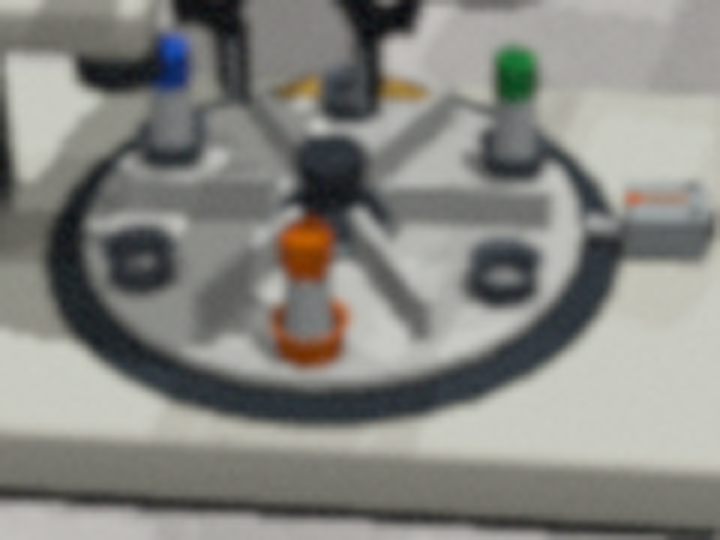

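View pics/sd9.png

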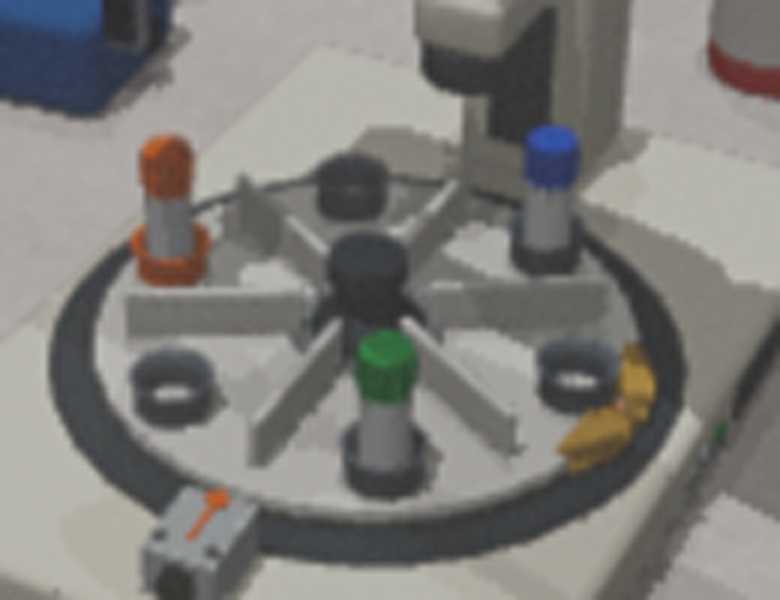

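Run:
```python
from fit import *
c=cam("wrist");a=cam("scene");b=cam("side")
W=lambda u,v:np.array([u,v])/1.5
A=lambda u,v:np.array([u,v])/6+[190,160]
B=lambda u,v:np.array([u,v])/6+[210,150]
sw=[(c,W(388,279),.112,0,.088),(c,W(236,368),.112,60,.088),(c,W(547,357),.112,-60,.088),(c,W(394,471),0,0,.116)]
sa=[(a,A(310,322),.112,0,.088),(a,A(140,248),.112,-60,.088),(a,A(505,262),.112,60,.088),(a,A(331,156),0,0,.116)]
sb=[(b,B(171,240),.112,0,.088),(b,B(352,171),.112,-60,.088),(b,B(578,359),.112,180,.088),(b,B(172,370),.112,60,.088),(b,B(368,252),0,0,.116)]
for o in(sw,sa,sb,sa+sb+sw):
    x,r=fit(o);print(np.round(x,4));print(np.round(r,1).tolist())
np.save("car.npy",x)
cx,cy=x[:2]
def ang(P):return np.degrees(np.arctan2(P[1]-cy,P[0]-cx)),np.hypot(P[0]-cx,P[1]-cy)
# overlay
im=cv2.resize(c["color"][:,:,::-1],None,fx=1.5,fy=1.5)
def dr(P,col):cv2.polylines(im,[np.int32(proj(c,P)*1.5)],False,col,1)
th=np.radians(x[2])
for k in range(6):
    t=th+np.radians(30+60*k);e=np.array([np.cos(t),np.sin(t)]);
    dr([[cx+r*e[0],cy+r*e[1],.096] for r in(.032,.12)],(0,255,0))
dr([[cx+.136*np.cos(s),cy+.136*np.sin(s),.068] for s in np.linspace(0,6.3,80)],(255,0,0))
for al in(84,90,96):
    t=np.radians(al);dr([[cx+r*np.cos(t),cy+r*np.sin(t),.085] for r in(.160,.205)],(0,0,255))
cv2.imwrite("pics/ov.png",im)
print("q",ctrl.get_obs()["q"])
for z in(.085,): # block top corners guess in w9: 
    for uv in[(85,460),(105,420),(165,412),(150,455)]:print(ang(plane(c,W(*uv),z)))
print("column dir", [ang(np.mean([plane(k,d["uv"],.156) for d in landmark_of(k,"probe_head")[:1]],0)) for k in(a,b)])
crop(c,"w9b.png",40,240,180,340,5)
```

```text
[ 0.5349 -0.0844 -4.5187]
[[-0.3, -3.8], [-4.6, 0.2], [4.8, 0.6], [0.3, 0.8]]
[ 0.5367 -0.0863 -4.463 ]
[[-0.0, 0.1], [-0.2, 0.2], [0.2, 0.2], [0.0, -0.6]]
[ 0.53   -0.0861 -4.3804]
[[-0.1, -0.5], [-0.0, 0.1], [0.2, 0.2], [-0.1, 0.4], [0.0, -0.3]]
[ 0.5342 -0.0849 -4.415 ]
[[0.5, -0.5], [0.3, -0.3], [0.6, -0.3], [0.5, -1.1], [-1.5, -0.6], [-1.4, 0.0], [-1.4, 0.0], [-1.6, 0.2], [-1.5, -0.4], [0.2, -3.1], [-4.0, 1.0], [5.3, 1.0], [1.0, 1.4]]
q [-3.27222706e-01  3.64988847e-01  1.42108654e+00  4.65190283e-05
  1.35805096e+00  1.35726497e+00]
(np.float64(87.71045115354988), np.float64(0.20172801749261024))
(np.float64(78.69194941732161), np.float64(0.18319362374837855))
(np.float64(75.14421851983738), np.float64(0.14542746168118217))
(np.float64(87.46384985488437), np.float64(0.15870246068584679))
  return _methods._mean(a, axis=axis, dtype=dtype,
  ret = ret.dtype.type(ret / rcount)
Traceback (most recent call last):
IndexError: invalid index to scalar variable.
```

View pics/ov.png

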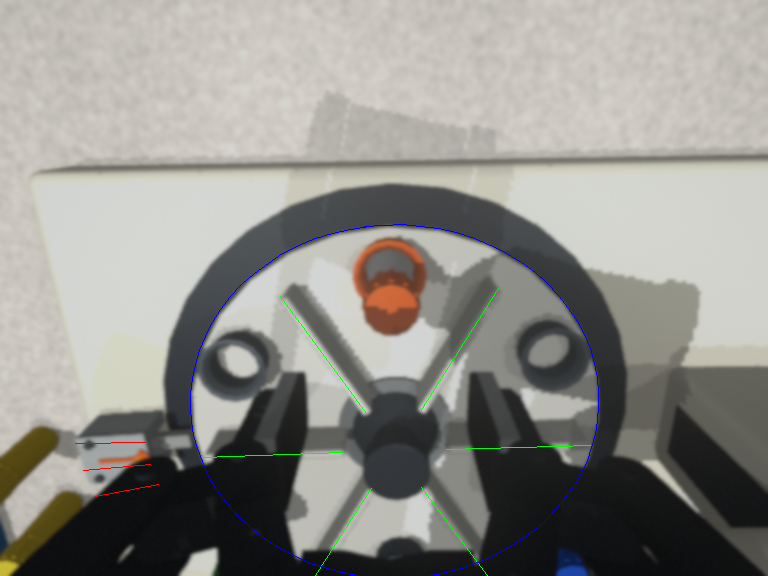

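```bash
python3 -m handwheel '[{"offset":[-0.02,-0.01,0],"spin":-10,"grip":0},{"offset":[-0.05,-0.025,0],"spin":-20,"grip":0},{"offset":[-0.08,-0.04,0],"spin":-30,"grip":0},{"offset":[-0.11,-0.055,0],"spin":-40,"grip":0},{"offset":[-0.134,-0.0675,0],"spin":-50,"grip":0},{"offset":[-0.134,-0.0675,0],"spin":-60,"grip":0},{"offset":[-0.134,-0.0675,0],"spin":-70,"grip":0},{"offset":[-0.134,-0.0675,0],"spin":-80,"grip":0},{"offset":[-0.134,-0.0675,0],"spin":-90,"grip":0},{"offset":[-0.134,-0.0675,0],"spin":-90,"grip":0}]'
python3 -m handwheel '[{"offset":[0,0,0],"spin":-10,"grip":0},{"offset":[0,0,0],"spin":-20,"grip":0},{"offset":[0,0,0],"spin":-30,"grip":0},{"offset":[0,0,0],"spin":-40,"grip":0},{"offset":[0,0,0],"spin":-50,"grip":0},{"offset":[0,0,0],"spin":-60,"grip":0},{"offset":[0,0,0],"spin":-70,"grip":0},{"offset":[0,0,0],"spin":-80,"grip":0},{"offset":[0,0,0],"spin":-90,"grip":0},{"offset":[0,0,0],"spin":-92,"grip":0},{"offset":[0,0,0],"spin":-92,"grip":0},{"offset":[0,0,0],"spin":-92,"grip":0}]'
python3 - <<'E'
from fit import *
c=cam("wrist");a=cam("scene");b=cam("side");T=tool();print(T[:3,3],yaw(),ctrl.get_obs()["q"])
cx,cy=.534,-.0855
def ang(P):return np.degrees(np.arctan2(P[1]-cy,P[0]-cx)),np.hypot(P[0]-cx,P[1]-cy)
im=cv2.resize(c["color"][:,:,::-1],None,fx=1.5,fy=1.5)
def dr(P,col):cv2.polylines(im,[np.int32(proj(c,P)*1.5)],False,col,1)
th=np.radians(-4.4)
for k in range(6):
    t=th+np.radians(30+60*k);e=np.array([np.cos(t),np.sin(t)]);
    dr([[cx+r*e[0],cy+r*e[1],.096] for r in(.032,.12)],(0,255,0))
dr([[cx+.136*np.cos(s),cy+.136*np.sin(s),.068] for s in np.linspace(0,6.3,80)],(255,0,0))
for al in(84,90,96):
    t=np.radians(al);dr([[cx+r*np.cos(t),cy+r*np.sin(t),.085] for r in(.160,.205)],(0,0,255))
R2=T[:3,:3]
tip=T[:3,3].copy();tip[2]=.082
dr([tip+R2@[sx*.011,sy*.0145,0] for sx,sy in((1,1),(1,-1),(-1,-1),(-1,1),(1,1))],(255,0,255))
cv2.imwrite("pics/ov2.png",im)
for k in(a,b):
    for n in("probe_head","rib","notch"):
        for d in landmark_of(k,n)[:1]:print(n,ang(plane(k,d["uv"],dict(probe_head=.156,rib=.096,notch=.064)[n])))
for n in("rib","notch"):
        for d in landmark_of(c,n)[:1]:print(n,ang(plane(c,d["uv"],dict(probe_head=.156,rib=.096,notch=.064)[n])))
E
```

```text
time_s: 13.15
eef_pos: [0.519, -0.0121, 0.3846]
eef_rot: [-0.0, 0.747, 0.665, -0.0]
wrist_force: [-0.6, -1.0, 0.2]
opening: -0.001
time_s: 14.65
eef_pos: [0.5192, -0.0121, 0.3851]
eef_rot: [-0.0, 0.041, 0.999, 0.0]
wrist_force: [-0.5, 0.2, -0.5]
opening: -0.001
[ 0.51916698 -0.01215656  0.38519208] 175.4102258161296 [-2.52246763e-01  7.47900955e-02  1.76610602e+00  1.40418339e-05
  1.30072148e+00 -1.74294017e+00]
probe_head (np.float64(-98.93839552708752), np.float64(0.11619681756582775))
rib (np.float64(-162.2837874978847), np.float64(0.10126549653213181))
notch (np.float64(176.9851974224482), np.float64(0.147550278473623))
probe_head (np.float64(-94.42160368119059), np.float64(0.12798138399314185))
rib (np.float64(-163.79516681582177), np.float64(0.09096680030015133))
notch (np.float64(-178.18735254388235), np.float64(0.14378527343691594))
rib (np.float64(-155.00119455066002), np.float64(0.0902156997948577))
notch (np.float64(174.98967083548868), np.float64(0.1424489965578562))
```

View pics/ov2.png

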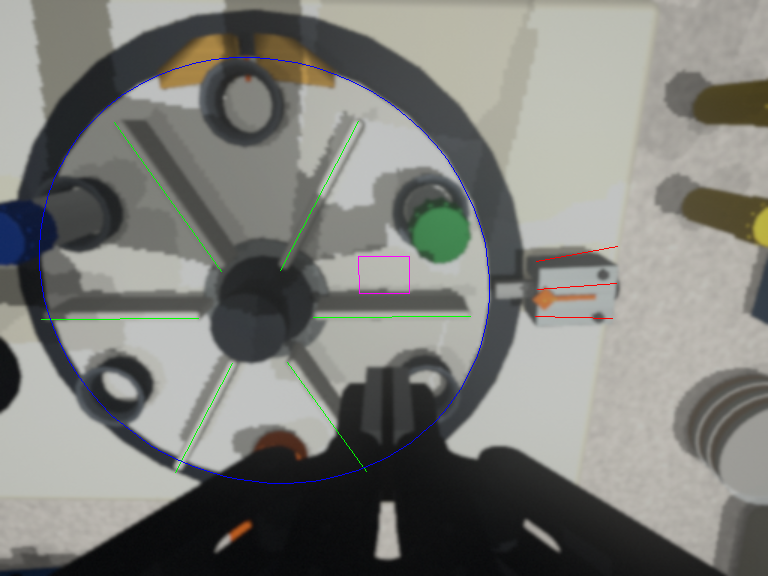

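```bash
python3 -m handwheel '[{"offset":[0,0,0.03],"spin":0,"grip":0},{"offset":[0,0,0.06],"spin":0,"grip":0},{"offset":[0,0,0.085],"spin":0,"grip":0},{"offset":[0,0,0.105],"spin":0,"grip":0},{"offset":[0,0,0.12],"spin":0,"grip":0},{"offset":[0,0,0.13],"spin":0,"grip":0},{"offset":[0,0,0.13],"spin":0,"grip":0},{"offset":[0,0,0.13],"spin":0,"grip":0}]'
python3 - <<'E'
from h import *
T=tool();print(T[:3,3],yaw())
c=cam("wrist");crop(c,"w10.png",0,0,512,384,1.5)
b=cam("side");crop(b,"sd10.png",200,140,340,250,5.5)
E
```

```text
time_s: 16.2
eef_pos: [0.5196, -0.0122, 0.2559]
eef_rot: [0.001, 0.039, 0.999, -0.0]
wrist_force: [0.2, -0.7, -0.2]
opening: -0.003
[ 0.51955446 -0.01223619  0.25587282] 175.48450926145458
```

View pics/w10.png

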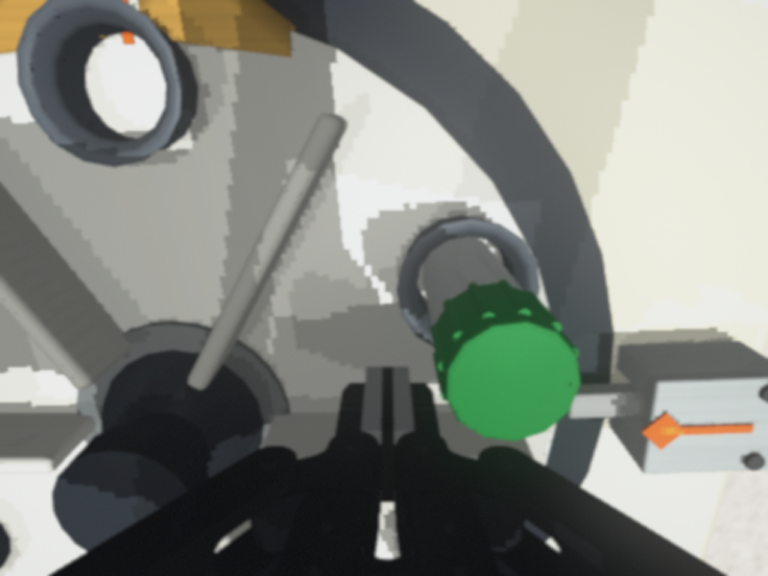

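View pics/sd10.png

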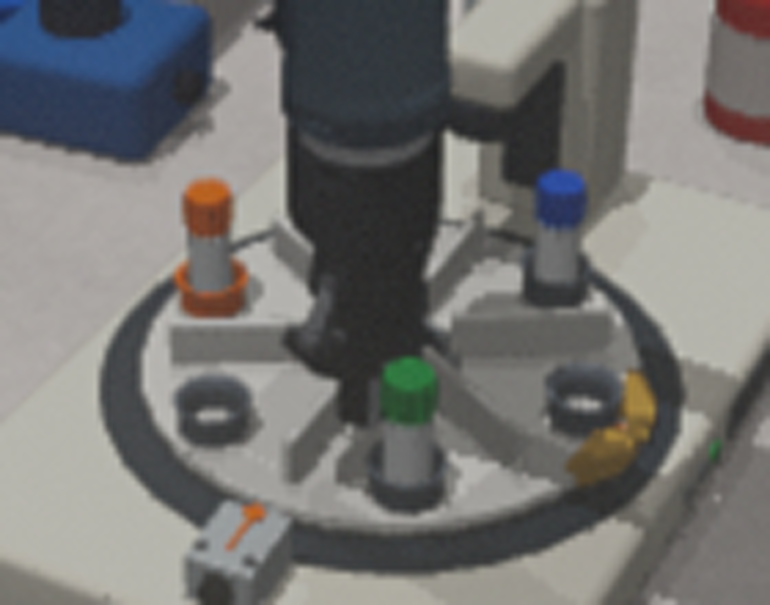

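```bash
python3 -c "
import numpy as np
r,d=.072,.018
for p in list(np.arange(1.5,30.1,1.5)):
    f=np.radians(p);print(p,round(-r*np.sin(f)+d*np.cos(f)-d,4),round(r*np.cos(f)+d*np.sin(f)-r,4))"
```

```text
1.5 -0.0019 0.0004
3.0 -0.0038 0.0008
4.5 -0.0057 0.0012
6.0 -0.0076 0.0015
7.5 -0.0096 0.0017
9.0 -0.0115 0.0019
10.5 -0.0134 0.0021
12.0 -0.0154 0.0022
13.5 -0.0173 0.0022
15.0 -0.0192 0.0022
16.5 -0.0212 0.0021
18.0 -0.0231 0.002
19.5 -0.0251 0.0019
21.0 -0.027 0.0017
22.5 -0.0289 0.0014
24.0 -0.0308 0.0011
25.5 -0.0328 0.0007
27.0 -0.0346 0.0003
28.5 -0.0365 -0.0001
30.0 -0.0384 -0.0006
```

```bash
python3 -m handwheel '[{"offset":[-0.0019,0.0004,0],"spin":1.5,"grip":0},{"offset":[-0.0038,0.0008,0],"spin":3,"grip":0},{"offset":[-0.0057,0.0012,0],"spin":4.5,"grip":0},{"offset":[-0.0076,0.0015,0],"spin":6,"grip":0},{"offset":[-0.0096,0.0017,0],"spin":7.5,"grip":0},{"offset":[-0.0115,0.0019,0],"spin":9,"grip":0},{"offset":[-0.0134,0.0021,0],"spin":10.5,"grip":0},{"offset":[-0.0154,0.0022,0],"spin":12,"grip":0},{"offset":[-0.0173,0.0022,0],"spin":13.5,"grip":0},{"offset":[-0.0192,0.0022,0],"spin":15,"grip":0}]'
python3 - <<'E'
from h import *
T=tool();print(T[:3,3],yaw(),ctrl.get_obs()["wrist_force"])
c=cam("wrist");crop(c,"w11.png",0,0,512,384,1)
b=cam("scene");crop(b,"sc11.png",190,150,330,250,5)
E
```

```text
time_s: 17.55
eef_pos: [0.5386, -0.0114, 0.2551]
eef_rot: [-0.0, 0.17, 0.985, 0.0]
wrist_force: [-0.5, 1.3, -0.0]
opening: -0.003
[ 0.53859274 -0.01143843  0.25514772] 160.3865808662208 [-0.45639229  1.31454491 -0.01786232]
```

View pics/w11.png

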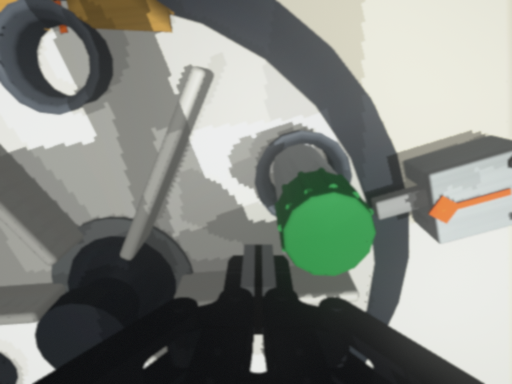

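View pics/sc11.png

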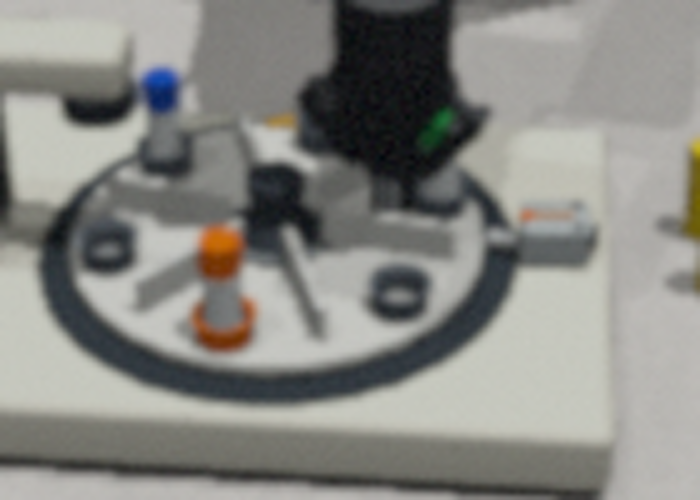

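```bash
python3 -m handwheel '[{"offset":[-0.0019,0.0004,0],"spin":1.5,"grip":0},{"offset":[-0.0038,0.0008,0],"spin":3,"grip":0},{"offset":[-0.0057,0.0012,0],"spin":4.5,"grip":0},{"offset":[-0.0076,0.0015,0],"spin":6,"grip":0},{"offset":[-0.0096,0.0017,0],"spin":7.5,"grip":0},{"offset":[-0.0115,0.0019,0],"spin":9,"grip":0},{"offset":[-0.0134,0.0021,0],"spin":10.5,"grip":0},{"offset":[-0.0154,0.0022,0],"spin":12,"grip":0},{"offset":[-0.0173,0.0022,0],"spin":13.5,"grip":0},{"offset":[-0.0192,0.0022,0],"spin":15,"grip":0},{"offset":[-0.0212,0.0021,0],"spin":16.5,"grip":0},{"offset":[-0.0231,0.002,0],"spin":18,"grip":0},{"offset":[-0.0251,0.0019,0],"spin":19.5,"grip":0},{"offset":[-0.027,0.0017,0],"spin":21,"grip":0},{"offset":[-0.0289,0.0014,0],"spin":22.5,"grip":0},{"offset":[-0.0308,0.0011,0],"spin":24,"grip":0},{"offset":[-0.0328,0.0007,0],"spin":25.5,"grip":0},{"offset":[-0.0346,0.0003,0],"spin":27,"grip":0},{"offset":[-0.0365,-0.0001,0],"spin":28.5,"grip":0},{"offset":[-0.0384,-0.0006,0],"spin":30,"grip":0}]'
python3 - <<'E'
from h import *
T=tool();print(T[:3,3],yaw(),ctrl.get_obs()["wrist_force"])
c=cam("wrist");crop(c,"w12.png",0,0,512,384,1)
b=cam("scene");crop(b,"sc12.png",190,150,330,250,5)
b=cam("side");crop(b,"sd12.png",200,140,340,250,5)
E
```

```text
time_s: 20.15
eef_pos: [0.5746, -0.0249, 0.2552]
eef_rot: [0.0, 0.42, 0.908, 0.0]
wrist_force: [0.4, 0.5, 0.5]
opening: -0.002
[ 0.574602   -0.02493479  0.25519216] 130.3816252798095 [0.42107379 0.4750928  0.50927166]
```

View pics/w12.png

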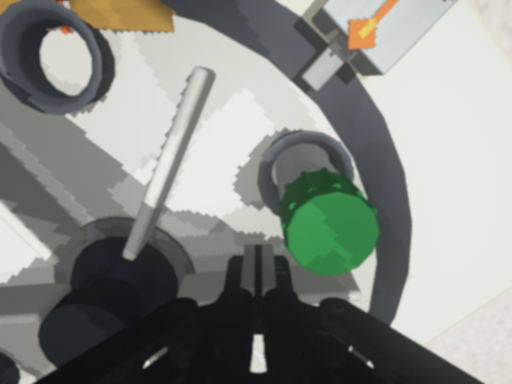

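View pics/sc12.png

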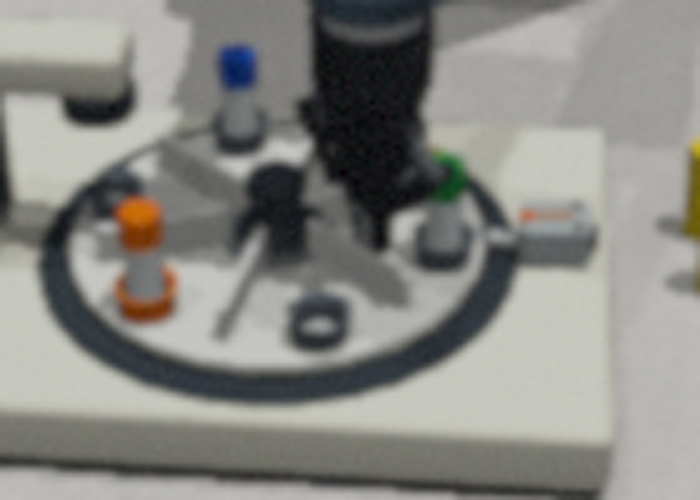

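View pics/sd12.png

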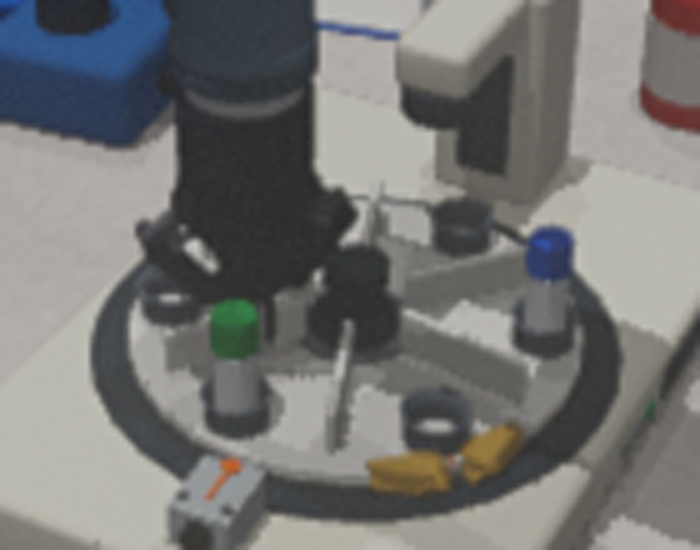

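Run:
```python
from fit import *
a=cam("scene");b=cam("side");c=cam("wrist")
A=lambda u,v:np.array([u,v])/5+[190,150]
B=lambda u,v:np.array([u,v])/5+[200,140]
sa=[(a,A(146,282),.112,0,.088),(a,A(320,304),.112,60,.088),(a,A(275,180),0,0,.116)]
sb=[(b,B(462,212),.112,-60,.088),(b,B(437,402),.112,180,.088),(b,B(357,266),0,0,.116)]
for o in(sa,sb,sa+sb):
    x,r=fit(o,(.534,-.085,-45));print(np.round(x,4));print(np.round(r,1).tolist())
cx,cy=.534,-.0855
# notch & latch from wrist: notch center, pin tip
for uv,z in(((320,68),.07),((362,35),.085),((64,30),.064)):
    P=plane(c,uv,z);print(uv,np.degrees(np.arctan2(P[1]-cy,P[0]-cx)),np.hypot(P[1]-cy,P[0]-cx))
for n in("notch","rib"):
  for k in(c,b):
    for d in landmark_of(k,n)[:1]:
        P=plane(k,d["uv"],dict(rib=.096,notch=.064)[n]);print(n,d["uv"],np.degrees(np.arctan2(P[1]-cy,P[0]-cx)),np.hypot(P[1]-cy,P[0]-cx))
```

```text
[  0.5312  -0.0874 -44.441 ]
[[0.1, 0.1], [0.1, 0.9], [-0.1, -1.6]]
[  0.5305  -0.0874 -44.924 ]
[[-0.1, 0.1], [0.1, 1.0], [-0.0, -1.8]]
[  0.5306  -0.0872 -44.7329]
[[0.0, -0.1], [-0.0, 0.8], [-0.0, -1.7], [-0.3, 0.0], [0.2, 1.0], [-0.1, -1.8]]
(320, 68) 88.65950942494031 0.14678908180074154
(362, 35) 87.97813742494337 0.1636319743701073
(64, 30) 136.755582922156 0.1260265495971543
notch [290.9, 233.2] 136.69502720723233 0.13676498277050064
rib [293.2, 209.6] 159.59353836716863 0.08862967721846404
```

```bash
python3 -m handwheel '[{"offset":[-0.0019,0.0004,0],"spin":1.5,"grip":0},{"offset":[-0.0038,0.0008,0],"spin":3,"grip":0},{"offset":[-0.0057,0.0012,0],"spin":4.5,"grip":0},{"offset":[-0.0076,0.0015,0],"spin":6,"grip":0},{"offset":[-0.0096,0.0017,0],"spin":7.5,"grip":0},{"offset":[-0.0115,0.0019,0],"spin":9,"grip":0},{"offset":[-0.0134,0.0021,0],"spin":10.5,"grip":0},{"offset":[-0.0154,0.0022,0],"spin":12,"grip":0},{"offset":[-0.0173,0.0022,0],"spin":13.5,"grip":0},{"offset":[-0.0192,0.0022,0],"spin":15,"grip":0},{"offset":[-0.0212,0.0021,0],"spin":16.5,"grip":0},{"offset":[-0.0231,0.002,0],"spin":18,"grip":0},{"offset":[-0.0244,0.0019,0],"spin":19,"grip":0},{"offset":[-0.0257,0.0018,0],"spin":20,"grip":0}]'
python3 - <<'E'
from h import *
T=tool();print(T[:3,3],yaw(),ctrl.get_obs()["wrist_force"])
b=cam("side");crop(b,"sd13.png",200,140,340,250,5)
c=cam("wrist");crop(c,"w13.png",0,0,512,384,1)
import numpy as np
r,d=.072,.018
for p in np.arange(.75,15.1,.75):
    f=np.radians(p);print(p,round(-r*np.sin(f)+d*np.cos(f)-d,4),round(r*np.cos(f)+d*np.sin(f)-r,4))
E
```

```text
time_s: 22.4
eef_pos: [0.5926, -0.0433, 0.2552]
eef_rot: [0.0, 0.571, 0.821, 0.0]
wrist_force: [1.1, 0.6, 0.7]
opening: -0.002
[ 0.59260968 -0.04331544  0.25522759] 110.42039404010036 [1.09500353 0.56729447 0.67542463]
0.75 -0.0009 0.0002
1.5 -0.0019 0.0004
2.25 -0.0028 0.0007
3.0 -0.0038 0.0008
3.75 -0.0047 0.001
4.5 -0.0057 0.0012
5.25 -0.0067 0.0013
6.0 -0.0076 0.0015
6.75 -0.0086 0.0016
7.5 -0.0096 0.0017
8.25 -0.0105 0.0018
9.0 -0.0115 0.0019
9.75 -0.0125 0.002
10.5 -0.0134 0.0021
11.25 -0.0144 0.0021
12.0 -0.0154 0.0022
12.75 -0.0163 0.0022
13.5 -0.0173 0.0022
14.25 -0.0183 0.0022
15.0 -0.0192 0.0022
```

View pics/sd13.png

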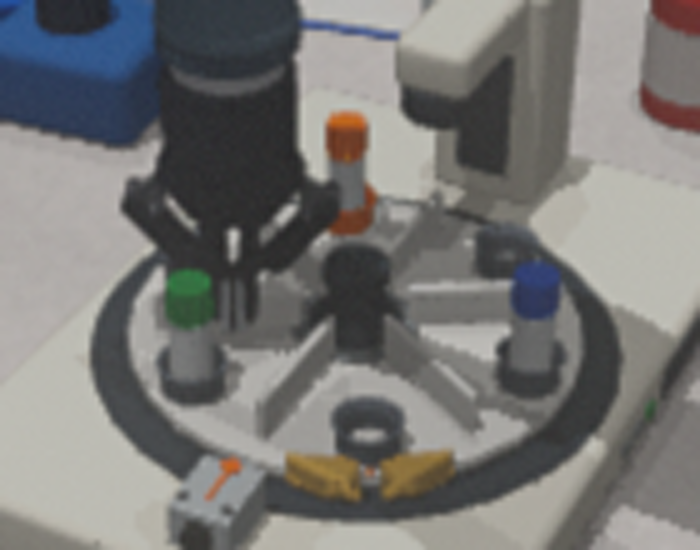

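View pics/w13.png

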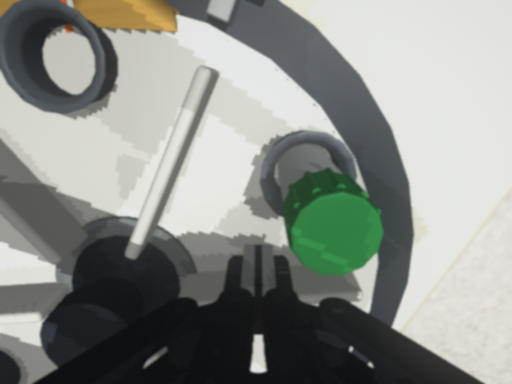

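```bash
python3 -m handwheel '[{"offset":[-0.0009,0.0002,0],"spin":0.75,"grip":0},{"offset":[-0.0019,0.0004,0],"spin":1.5,"grip":0},{"offset":[-0.0028,0.0007,0],"spin":2.25,"grip":0},{"offset":[-0.0038,0.0008,0],"spin":3,"grip":0},{"offset":[-0.0047,0.001,0],"spin":3.75,"grip":0},{"offset":[-0.0057,0.0012,0],"spin":4.5,"grip":0},{"offset":[-0.0067,0.0013,0],"spin":5.25,"grip":0},{"offset":[-0.0076,0.0015,0],"spin":6,"grip":0},{"offset":[-0.0086,0.0016,0],"spin":6.75,"grip":0},{"offset":[-0.0096,0.0017,0],"spin":7.5,"grip":0},{"offset":[-0.0105,0.0018,0],"spin":8.25,"grip":0},{"offset":[-0.0115,0.0019,0],"spin":9,"grip":0},{"offset":[-0.0125,0.002,0],"spin":9.75,"grip":0},{"offset":[-0.0134,0.0021,0],"spin":10.5,"grip":0}]'
python3 - <<'E'
from h import *
T=tool();print(T[:3,3],yaw(),ctrl.get_obs()["wrist_force"],ctrl.get_obs()["torque"])
b=cam("side");crop(b,"sd14.png",220,190,320,250,7)
c=cam("wrist");crop(c,"w14.png",0,0,512,384,1)
E
```

```text
time_s: 24.25
eef_pos: [0.5992, -0.0549, 0.2552]
eef_rot: [-0.0, 0.643, 0.766, 0.0]
wrist_force: [0.7, 2.9, 1.6]
opening: 0.003
[ 0.59919449 -0.05490052  0.25520406] 99.94055919006009 [0.72464901 2.9149266  1.55107019] [ 0.49379866 -0.06439789  0.09534324]
```

View pics/sd14.png

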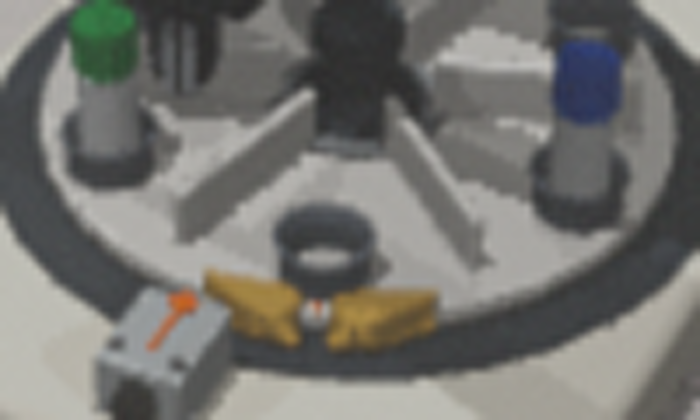

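View pics/w14.png

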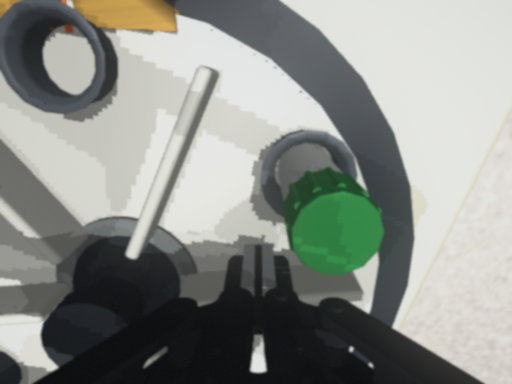

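```bash
python3 -m handwheel '[{"offset":[-0.0006,0.0001,0],"spin":0.5,"grip":0},{"offset":[-0.0013,0.0003,0],"spin":1,"grip":0},{"offset":[-0.0019,0.0004,0],"spin":1.5,"grip":0},{"offset":[-0.0025,0.0005,0],"spin":2,"grip":0},{"offset":[-0.0032,0.0007,0],"spin":2.5,"grip":0},{"offset":[-0.0038,0.0008,0],"spin":3,"grip":0},{"offset":[-0.0044,0.0009,0],"spin":3.5,"grip":0},{"offset":[-0.0051,0.0011,0],"spin":4,"grip":0}]'
python3 -m handwheel '[{"offset":[-0.0006,0.0001,0],"spin":0.5,"grip":0},{"offset":[-0.0013,0.0003,0],"spin":1,"grip":0},{"offset":[-0.0019,0.0004,0],"spin":1.5,"grip":0},{"offset":[-0.0025,0.0005,0],"spin":2,"grip":0},{"offset":[-0.0032,0.0007,0],"spin":2.5,"grip":0},{"offset":[-0.0038,0.0008,0],"spin":3,"grip":0}]'
python3 - <<'E'
from h import *
T=tool();print(T[:3,3],yaw(),ctrl.get_obs()["wrist_force"],ctrl.get_obs()["torque"])
b=cam("side");crop(b,"sd15.png",220,190,320,250,7)
E
```

```text
time_s: 25.35
eef_pos: [0.6012, -0.0598, 0.2552]
eef_rot: [-0.0, 0.669, 0.743, 0.0]
wrist_force: [1.9, 3.3, 1.0]
opening: -0.002
time_s: 26.1
eef_pos: [0.6024, -0.0637, 0.2553]
eef_rot: [0.0, 0.689, 0.725, 0.0]
wrist_force: [2.6, 3.2, 0.2]
opening: 0.006
[ 0.60243115 -0.06371229  0.25525893] 92.94526352639308 [2.57085028 3.20354611 0.20244637] [ 0.46693434 -0.41926968  0.02973444]
```

View pics/sd15.png

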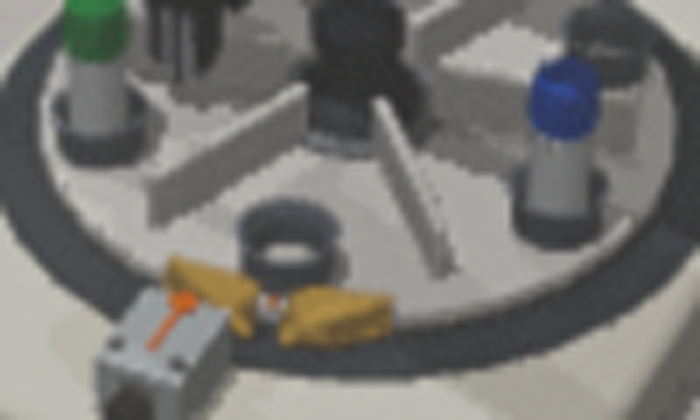

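```bash
python3 -m handwheel '[{"offset":[-0.0006,0.0001,0],"spin":0.5,"grip":0},{"offset":[-0.0013,0.0003,0],"spin":1,"grip":0},{"offset":[-0.0019,0.0004,0],"spin":1.5,"grip":0},{"offset":[-0.0025,0.0005,0],"spin":2,"grip":0},{"offset":[-0.0032,0.0007,0],"spin":2.5,"grip":0},{"offset":[-0.0038,0.0008,0],"spin":3,"grip":0}]'
python3 -m handwheel '[{"offset":[-0.0006,0.0001,0],"spin":0.5,"grip":0},{"offset":[-0.0013,0.0003,0],"spin":1,"grip":0},{"offset":[-0.0019,0.0004,0],"spin":1.5,"grip":0},{"offset":[-0.0025,0.0005,0],"spin":2,"grip":0}]'
python3 - <<'E'
from h import *
T=tool();print(T[:3,3],yaw(),ctrl.get_obs()["wrist_force"],ctrl.get_obs()["torque"])
b=cam("side");crop(b,"sd16.png",220,190,320,250,7)
b=cam("scene");crop(b,"sc16.png",190,150,330,250,5)
E
```

```text
time_s: 26.9
eef_pos: [0.6034, -0.0674, 0.2552]
eef_rot: [0.0, 0.707, 0.707, 0.0]
wrist_force: [1.1, 2.0, 0.6]
opening: -0.0
time_s: 27.4
eef_pos: [0.6039, -0.0699, 0.2552]
eef_rot: [0.0, 0.72, 0.694, 0.0]
wrist_force: [2.1, 1.9, 1.1]
opening: 0.0
[ 0.60390686 -0.06986683  0.25522403] 87.95236504619187 [2.10649939 1.90683683 1.06206644] [ 0.42048557 -0.35156717  0.0906053 ]
```

View pics/sd16.png

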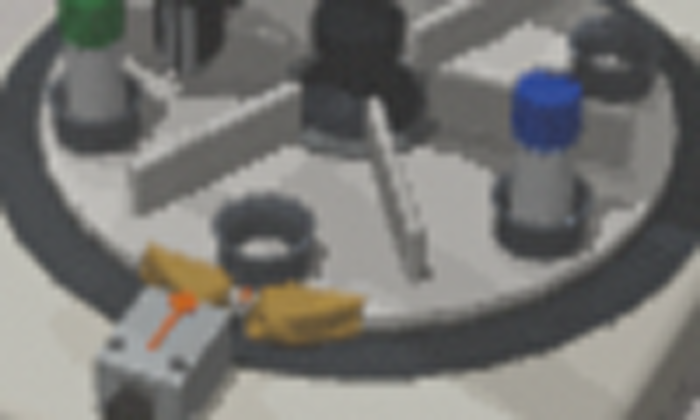

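View pics/sc16.png

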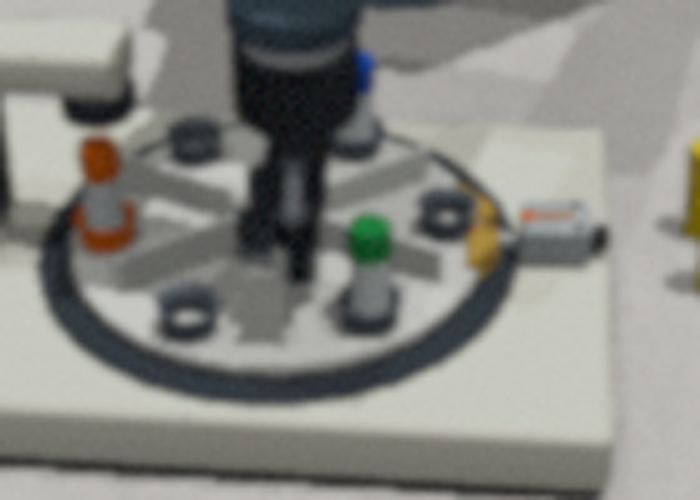

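```bash
python3 -m handwheel '[{"offset":[-0.0004,0.0001,0],"spin":0.3,"grip":0},{"offset":[-0.0008,0.0002,0],"spin":0.6,"grip":0},{"offset":[-0.0011,0.0002,0],"spin":0.9,"grip":0},{"offset":[-0.0015,0.0003,0],"spin":1.2,"grip":0},{"offset":[-0.0019,0.0004,0],"spin":1.5,"grip":0}]'
python3 -m handwheel '[{"offset":[-0.0004,0.0001,0],"spin":0.3,"grip":0},{"offset":[-0.0008,0.0002,0],"spin":0.6,"grip":0},{"offset":[-0.0011,0.0002,0],"spin":0.9,"grip":0},{"offset":[-0.0015,0.0003,0],"spin":1.2,"grip":0}]'
python3 - <<'E'
from h import *
T=tool();print(T[:3,3],yaw(),ctrl.get_obs()["wrist_force"],ctrl.get_obs()["torque"])
b=cam("side");crop(b,"sd17.png",220,190,320,250,7)
b=cam("scene");crop(b,"sc17.png",250,170,330,220,8)
E
```

```text
time_s: 28.12
eef_pos: [0.6042, -0.0718, 0.2552]
eef_rot: [0.0, 0.729, 0.685, 0.0]
wrist_force: [1.8, 2.2, 0.8]
opening: 0.002
time_s: 28.62
eef_pos: [0.6044, -0.0733, 0.2552]
eef_rot: [-0.0, 0.736, 0.677, -0.0]
wrist_force: [2.2, 1.6, 0.3]
opening: -0.003
[ 0.60437113 -0.07329358  0.25518222] 85.26330788545603 [2.19049487 1.64648844 0.25129234] [ 0.38401867 -0.28660237 -0.00534317]
```

View pics/sd17.png

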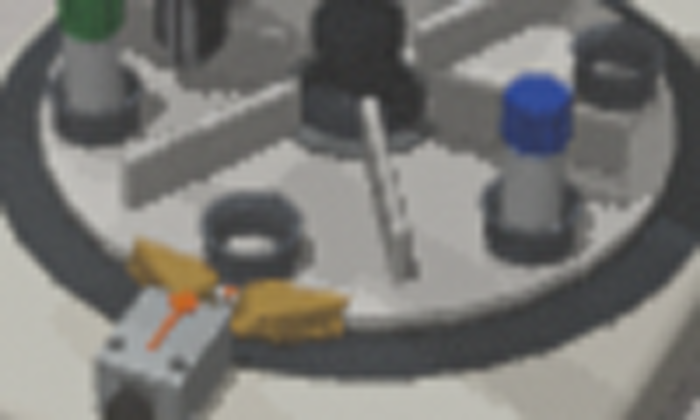

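View pics/sc17.png

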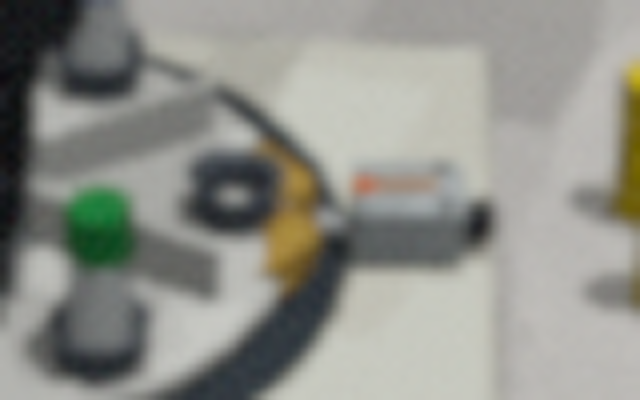

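```bash
for i in 1; do :; done; python3 -m handwheel '[{"offset":[-0.0004,0.0001,0],"spin":0.3,"grip":0},{"offset":[-0.0008,0.0002,0],"spin":0.6,"grip":0},{"offset":[-0.0011,0.0002,0],"spin":0.9,"grip":0}]'
python3 -m handwheel '[{"offset":[-0.0004,0.0001,0],"spin":0.3,"grip":0},{"offset":[-0.0008,0.0002,0],"spin":0.6,"grip":0}]'
python3 - <<'E'
from h import *
T=tool();print(T[:3,3],yaw(),ctrl.get_obs()["wrist_force"],ctrl.get_obs()["torque"])
b=cam("side");crop(b,"sd18.png",220,200,300,250,8)
b=cam("scene");crop(b,"sc18.png",250,170,330,220,8)
E
```

```text
time_s: 29.1
eef_pos: [0.6045, -0.0744, 0.2552]
eef_rot: [0.0, 0.741, 0.671, 0.0]
wrist_force: [2.3, 2.2, 0.1]
opening: 0.002
time_s: 29.35
eef_pos: [0.6045, -0.0754, 0.2551]
eef_rot: [-0.0, 0.744, 0.668, -0.0]
wrist_force: [0.2, 0.5, 0.8]
opening: 0.001
[ 0.60445254 -0.07536818  0.25506916] 83.76821611176858 [0.18186921 0.45691875 0.84315755] [ 0.15293341 -0.07550057  0.02873686]
```

View pics/sd18.png

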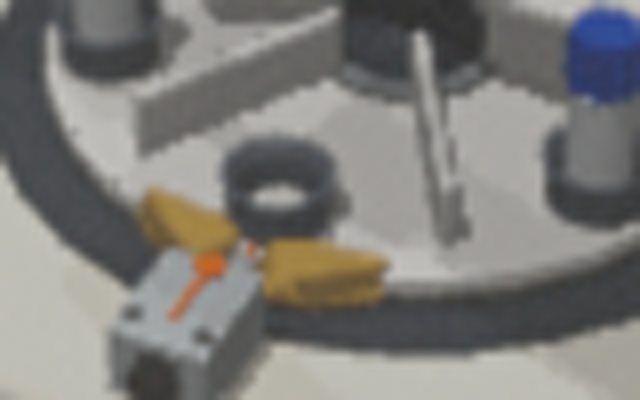

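View pics/sc18.png

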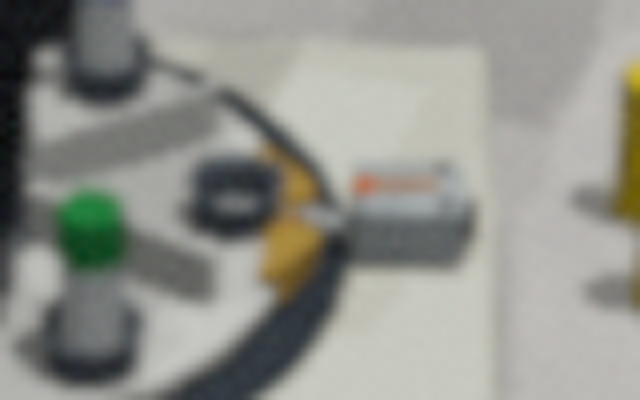

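```bash
python3 -m handwheel '[{"offset":[0.001,0,0],"spin":0,"grip":0},{"offset":[0.003,0,0],"spin":0,"grip":0},{"offset":[0.005,0,0],"spin":0,"grip":0},{"offset":[0.005,0,0],"spin":0,"grip":0},{"offset":[0.005,0,-0.015],"spin":0,"grip":0},{"offset":[0.005,0,-0.04],"spin":0,"grip":0},{"offset":[0.005,0,-0.08],"spin":0,"grip":0},{"offset":[0.005,0,-0.13],"spin":0,"grip":0},{"offset":[0.005,0,-0.18],"spin":0,"grip":0},{"offset":[0.005,0,-0.18],"spin":0,"grip":0},{"offset":[0.005,0,-0.18],"spin":0,"grip":0}]'
python3 - <<'E'
from h import *
o=ctrl.get_obs();print(o["eef_pos"],o["wrist_force"])
c=cam("wrist");crop(c,"w19.png",0,0,512,384,1.3)
b=cam("side");crop(b,"sd19.png",170,130,330,350,2.7)
b=cam("scene");crop(b,"sc19.png",170,140,390,250,3.5)
E
```

```text
time_s: 30.82
eef_pos: [0.6049, -0.0702, 0.4356]
eef_rot: [0.0, 0.744, 0.668, 0.0]
wrist_force: [-0.3, -0.2, 0.1]
opening: -0.005
[ 0.60486879 -0.07016187  0.43561723] [-0.32218497 -0.24675673  0.07813717]
```

View pics/w19.png

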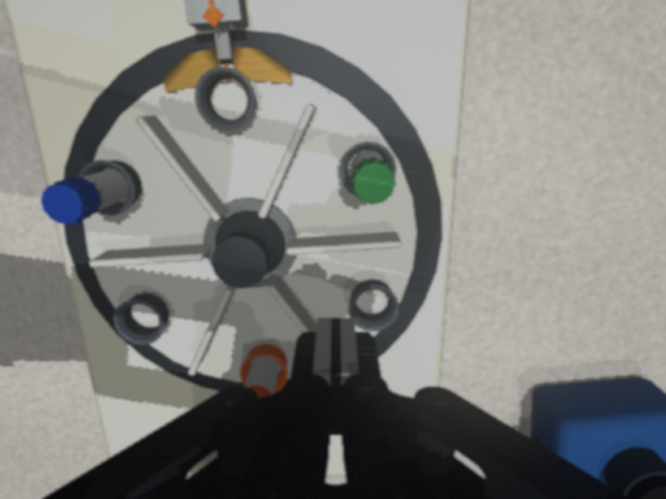

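View pics/sd19.png

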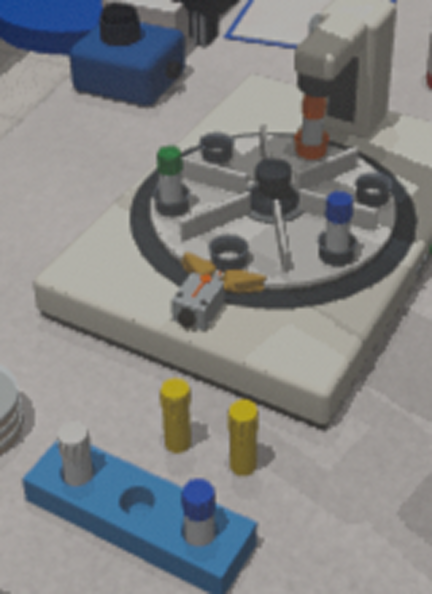

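View pics/sc19.png

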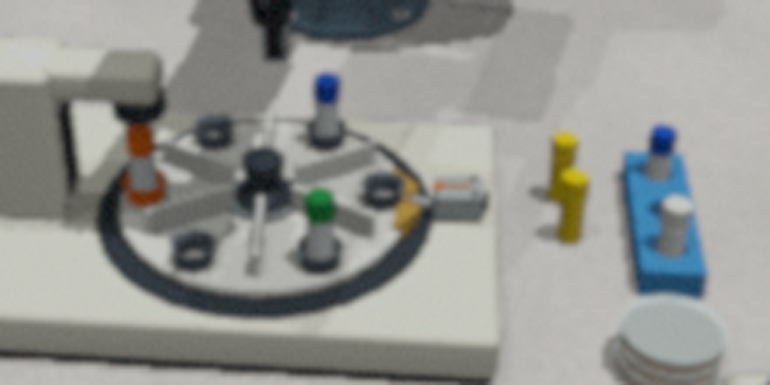

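```bash
python3 -c "
from bench import ctrl
print(ctrl.hand_in())"
```

```text
the job is handed in; nothing more can be done
None
```

The orange-capped tube is standing in the orange pocket, and the carousel is latched at home with that pocket under the probe head. I handed the job in at about 31 s of the 72 s allowed; the hand-in gave no verdict.

- **Tube:** I took the tube by its cap from the rack's middle hole and lowered it until about 6 N showed it on the pocket floor. Its foot then worked out at 68 mm, which is the floor height given. I then let go.
- **Turning:** I pushed on one rib with the closed fingertips, turning the carousel clockwise about 90° and slowing from 12°/s to about 2.5°/s. Forces read at the end of each push stayed at about 4 N or less, with the most while the lug's ramp lifted the latch. At home the push dropped to about 0.5 N and the latch's tail went back into its block.
- **Final pictures:** The pin sits in the notch and the orange tube stands upright under the head. The blue- and white-capped tubes are still in the rack. The green and blue tubes in the carousel and the yellow look-alikes also look undisturbed. The gripper was clear above, at about zero force.
- **Disagreements:** The fits of the carousel's centre differed by up to about 6 mm between cameras. I relied on the contact forces and pictures for the final fit. I judged the latch from the pictures and the force drop, since its slide cannot be read directly.

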